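# Make up the drilling kit and the drying kit of kendama parts

### The job

Make up two kits from the loose stock standing in the middle of the bench top. Drilling kit, on the plywood board: seat the drilling template fully home on the two brass pins, lay the ken (spike) flat between its four wooden stops, lengthwise along the board and about centred on them, and stand the larger cup upright in the middle of the cork pad. Drying kit, on the white ceramic stand: set the tama ball down in the raised ring and stand the smaller cup upright in the middle of the round wooden pad beside it.

Things in the scene. Friction and masses are not known exactly. Their poses are not given: they have to be found in the camera images.
- board: fixed plywood board 210 x 170 (x by y), 14 mm thick; origin mid-underside, z up. On top (mm): two brass pins, 8 dia, 14 tall, tapered to 3 over the top 5, at x -67 and -3, y 45 (midpoint x -35); cork pad 56 dia, 3 thick, at x 65, y 45; ken's place, centre x -10, y -45, along x: four dark wood stops 12 tall, in pairs at x -49 and 29 (14 long), each pair with a 40 gap in y
- stand: fixed white ceramic slab 190 x 100 (x by y), 16 mm thick; origin mid-underside, x along its length, z up. On top (mm): raised ring at x -45, y 0, outer dia 50, inner 40, 6 tall (the tama rests on its inner edge, tama centre then 44 above the table); round wooden pad 48 dia, 3 thick, at x 48, y 0
- template_center (a point): drilling template: aluminium plate 96 x 44 (x by y), 8 mm thick, flat on the table, two through holes 10.5 dia at x -32 and 32, y 0; on top an upright dark wood grip bar, 34 long (x), 12 thick (y), 30 tall, centred; 38 mm tall overall, 140 g. Point: its centre, 19 mm above the underside, z up. Alike after a half turn. Seated, the pins stand 6 mm above the plate
- ken_center (a point): ken: turned maple spike 150 mm long, lying, 60 g. x towards the tip; in mm: base 24 dia from x -62 to -46, shaft 20 dia from -40 to 16, collar 24 dia from 22 to 34, then a taper to the tip at 88. Point: on its axis at the shaft near the balance, 12 mm above what it lies on; this point goes over the centre of its place. Either way round will do
- large_cup_center (a point): larger cherry cup, a turned barrel standing upright, 46 mm diameter, 48 mm tall, foot 36 mm across, pale ring and dark bore on top, 50 g. The point is its centre, 24 mm above its foot; z up.
- small_cup_center (a point): smaller cherry cup, the same barrel shape standing upright, 34 mm diameter, 36 mm tall, foot 27 mm across, 22 g. The point is its centre, 18 mm above its foot; z up.
- tama_center (a point): tama: red lacquered ball 60 mm diameter with 22 mm flats at its bottom and top (bore mouths), so it stands still, 56 mm tall, 75 g. The point is its centre, 28 mm above the table.

How it is judged:
At the end, for the whole second after the job is handed in: Template seated on the pins (4 mm, 0.08 rad, level, flat on the board); ken between its stops (22 mm along, 10 mm across, 0.2 rad); larger cup upright on the cork pad, smaller on the stand's pad (12 mm in x and y, 0.12 rad); tama in the ring (8 mm). Heights within 4 mm (template 3); all at rest (x of template_center in the frame of board between -0.039 and -0.031 m and y of template_center in the frame of board between 0.041 and 0.049 m and z of template_center in the frame of board between 0.03 and 0.036 m and angle between the x axis of template_center and the x axis of board, either way round below 0.08 rad and angle between template_center's own z axis and vertical below 0.06 rad and x of ken_center in the frame of board between -0.032 and 0.012 m and y of ken_center in the frame of board between -0.055 and -0.035 m and z of ken_center in the frame of board between 0.022 and 0.03 m and angle between the x axis of ken_center and the x axis of board, either way round below 0.2 rad and x of large_cup_center in the frame of board between 0.053 and 0.077 m and y of large_cup_center in the frame of board between 0.033 and 0.057 m and z of large_cup_center in the frame of board between 0.037 and 0.045 m and x of tama_center in the frame of stand between -0.053 and -0.037 m and y of tama_center in the frame of stand between -0.008 and 0.008 m and z of tama_center in the frame of stand between 0.0404 and 0.0484 m and x of small_cup_center in the frame of stand between 0.036 and 0.06 m and y of small_cup_center in the frame of stand between -0.012 and 0.012 m and z of small_cup_center in the frame of stand between 0.033 and 0.041 m and angle between each of large_cup_center, small_cup_center's own z axis and vertical below 0.12 rad and linear speed of each of template, ken, large_cup, tama, small_cup below 0.02 m/s); the robot touches nothing.
It also fails if it takes over 131 s, if anything falls off the work surface, if the arm or the gripper's body presses on something with over 40 N, if the wrist force passes 120 N, or if a joint passes its speed limit or range.

### The arm

A 7-joint arm with a two-finger parallel gripper is mounted at the origin on the work surface. World frame = base frame: x ahead of the robot, y to its left, z up, the work surface at z = 0. Lengths are in m, angles in rad, forces in N, time in s.
With the tool pointing down it reaches from about 0.425 to 0.95 m from the base axis. Payload 16.7 kg.
Tool frame: the origin (TCP) lies at the very end of the fingers, on their centre line; the grasp point (between the pads) lies 19 mm behind it (arm.grasp_offset is the z of the grasp point in the tool frame, in m); z points along the fingers, x is the direction in which the jaws open and shut, and the axes are right-handed (so a half turn about z gives the same grasp; the last joint's range is limited). The gripper opens to 94 mm and grips with 3 to 60 N. Pads are 16 mm wide; open, the fingers measure 119 mm over their backs; the gripper's body (75 mm by 177 mm) begins 78 mm behind the grasp point.
Start: joints at [0.996, 0.426, 0.074, 1.606, -0.034, 1.111, -0.067], TCP at [0.279, -0.615, 0.205] pointing down, gripper open.
Joint ranges: [-2.85, 2.85], [-0.5, 2.14], [-1.23, 1.37], [0.21, 2.46], [-1.02, 4.16], [0.16, 2.05], [-2.73, 2.73]. Speed limits (rad/s): [1.89, 1.89, 2.39, 2.39, 3.01, 3.01, 3.01].

### API

Orientations are given as a rotation vector (axis times angle).
In Python, from cell import arm gives the robot as it stands.
- The arm moves only by the tool carry_out, never from a script. Its argument "motion" is a list of rows, each an object of numbers: "x", "y", "z": the shift along the tool's x, y, z in cm; "roll": the turn about the tool's z in degrees; "claw": the finger opening in cm, from 0 to 9.4. A call has 1 to 10 rows; each row is the pose to reach, as a shift and turn from the pose commanded when the call began, along the tool's axes at that moment; what a row does not reach only later rows make up. A row lasts 1/10 s, in which the tool goes at most 50 mm and 8.59 degrees, less where a joint would pass 70% of its speed; a pose out of reach is approached as far as the arm can. A call with a gripper value outside its range is refused whole. The fingers move at their own pace and stop on an object; "grip_force" is the grip in N (left out, the last holds). Time passes only in rows, so rows that repeat a pose let the fingers close. It gives the time, the measured TCP pose, the force and the opening at its end, in the units of the state.
- arm.get_state(): the state, without advancing time (a new reading comes with each control period).
- arm.camera(name): name is "scene" or "top" or "wrist"; returns the picture (420x560x3 uint8, red, green, blue); there is no depth.
- arm.get_calibration(name): a dict with "fovy" (degrees; the focal length in pixels is half the picture's height over the tangent of half this angle, whatever the lens; pixels are square), "cx", "cy" (the principal point, pixels), "rvec" (rotation vector, rad) and "tvec" (3), from world to camera coordinates, as OpenCV has them; the wrist camera has in their place "T_tool_cam" (4x4, takes a point from camera to tool coordinates, whose origin is the TCP and whose axes are the tool frame's). Camera axes: x right, y down, z forward; pixel columns grow to the right and rows downward; lengths in m; the calibration is good to about 2 mm. The wrist camera is an equidistant fisheye: a pixel r from the principal point sees the ray r / f radians off the axis. A picture is of the moment at which its call begins: read the wrist's pose just before it. get_calibration takes no time and is no camera call.
- arm.close_job(): hands the job in, once; it reports no verdict.
The state is a dict: "time": time; "joint_pos": joint angles; "dq": joint speeds; "effort": joint torques, N m; "eef_pos": TCP position; "tool_rot": TCP orientation; "force": force on the tool from outside, world axes, zero at the start; "wrist_torque": the same for the moment, N m; "grip_width": finger opening in m.
Only numpy, scipy, OpenCV 4.12 (cv2) and the standard library are available. Lean on these libraries where they do the work, as an engineer would, in place of code of your own. Each camera call takes 0.05 s, during which the arm holds its last target.

## Working session

There is one attempt and no reset: what is moved stays moved. The work goes in short steps, Python scripts to look and compute and a tool call to move; the robot and the scene stay as the last step left them, time stands still between calls to the robot, and variables do not carry over. Pictures are saved under pics/ and viewed, and the job is handed in when it is done.

Besides the shell and the picture viewer there is one more tool, called by a JSON object that holds its "fn" and its "kwargs". carry_out: Moves the arm, as the interface text tells. Its arguments: {"type":"object","properties":{"motion":{"type":"array","items":{"type":"object","properties":{"x":{"type":"number"},"y":{"type":"number"},"z":{"type":"number"},"roll":{"type":"number"},"claw":{"type":"number"}}}},"grip_force":{"type":"number"}},"required":["motion"]}

```bash
ls; mkdir -p pics; python3 - <<'E'
from cell import arm
import cv2
s=arm.get_state()
for k,v in s.items(): print(k,v)
print(arm.grasp_offset)
for n in ["scene","top","wrist"]:
    print(n,arm.get_calibration(n))
    im=arm.camera(n); cv2.imwrite(f"pics/{n}0.png",im[:,:,::-1])
E
```

```text
pics
time 0.0
joint_pos [ 0.99545792  0.42673688  0.07385904  1.60659963 -0.03409344  1.110798
 -0.06709996]
dq [-3.21273813e-04 -5.71176327e-04 -9.76684150e-04 -6.67318613e-04
  4.28222010e-04 -9.41120540e-05 -2.23179139e-03]
effort [-2.16495631e-03 -9.35824656e+01  3.66540089e+00 -4.54197407e+01
 -4.89509571e-02  2.00781366e-02  4.22554911e-05]
eef_pos [ 0.27861685 -0.61433639  0.20477586]
tool_rot [-2.64016005e+00  1.70157509e+00  1.77589715e-03]
force [0.92812732 0.87240196 0.30283966]
wrist_torque [ 0.00938154 -0.04712791  0.04232127]
grip_width 0.09403703030630933
-0.0188
scene {'fovy': 57.41232241717692, 'cx': 275.1112453970612, 'cy': 207.6644143996108, 'rvec': array([ 1.87945294,  1.83162346, -0.60723465]), 'tvec': array([-0.01060757, -0.42127072,  1.04523473])}
top {'fovy': 57.99407648060907, 'cx': 278.5401616664693, 'cy': 205.50504448020826, 'rvec': array([ 2.14201441, -2.14312215,  0.17784818]), 'tvec': array([-0.01793874,  0.55554215,  0.65568753])}
wrist {'fovy': 65.70646984690485, 'cx': 279.9809301542542, 'cy': 205.2038309788425, 'T_tool_cam': array([[ 9.99999804e-01, -3.74692945e-04, -5.02265497e-04,
        -7.08153105e-04],
       [ 4.98547854e-04,  9.61314780e-01,  2.75451710e-01,
        -8.00756052e-02],
       [ 3.79625434e-04, -2.75451906e-01,  9.61314778e-01,
        -1.79942052e-01],
       [ 0.00000000e+00,  0.00000000e+00,  0.00000000e+00,
         1.00000000e+00]])}
```

View pics/top0.png

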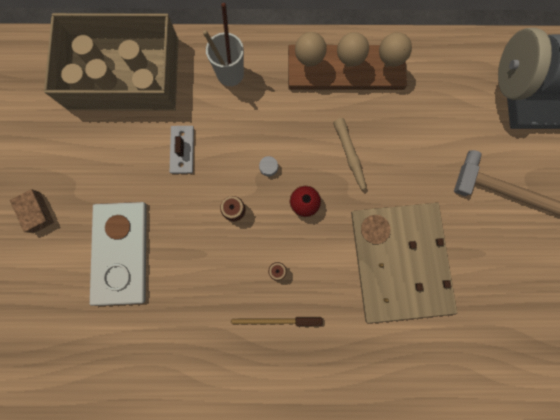

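View pics/scene0.png

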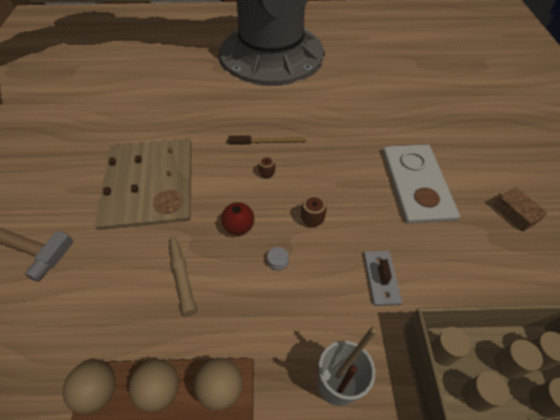

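View pics/wrist0.png

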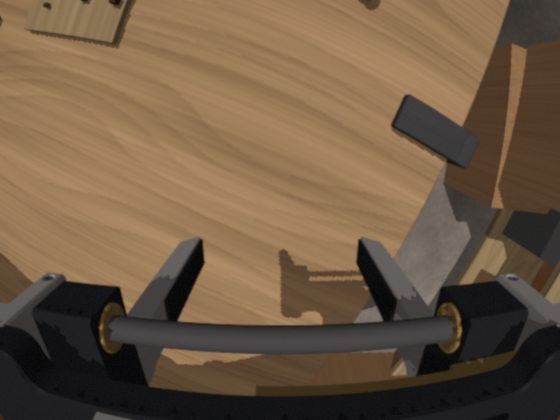

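```bash
cat > h.py <<'E'
import numpy as np, cv2
from scipy.spatial.transform import Rotation as Ro
from cell import arm
def cam(n):
    c=arm.get_calibration(n); f=210/np.tan(np.radians(c['fovy'])/2)
    return c,f
def p2w(n,px,z,st=None):
    """pixels (N,2) -> world xy at height z"""
    c,f=cam(n); px=np.atleast_2d(np.array(px,float))
    d=(px-[c['cx'],c['cy']])/f
    if n=='wrist':
        st=st or arm.get_state()
        r=np.linalg.norm(d,axis=1)+1e-12
        ray=np.c_[d*(np.sin(r)/r)[:,None],np.cos(r)]
        T=np.eye(4);T[:3,:3]=Ro.from_rotvec(st['tool_rot']).as_matrix();T[:3,3]=st['eef_pos']
        M=T@c['T_tool_cam'];R=M[:3,:3];o=M[:3,3]
        D=ray@R.T
    else:
        R=Ro.from_rotvec(c['rvec']).as_matrix();o=-R.T@c['tvec']
        D=np.c_[d,np.ones(len(d))]@R
    z=np.broadcast_to(z,len(D))
    return (o+D*((z-o[2])/D[:,2])[:,None])
def w2p(n,P,st=None):
    c,f=cam(n);P=np.atleast_2d(np.array(P,float))
    if n=='wrist':
        st=st or arm.get_state()
        T=np.eye(4);T[:3,:3]=Ro.from_rotvec(st['tool_rot']).as_matrix();T[:3,3]=st['eef_pos']
        M=T@c['T_tool_cam'];q=(P-M[:3,3])@M[:3,:3]
        rho=np.linalg.norm(q[:,:2],axis=1);th=np.arctan2(rho,q[:,2])
        return q[:,:2]/rho[:,None]*th[:,None]*f+[c['cx'],c['cy']]
    R=Ro.from_rotvec(c['rvec']).as_matrix();q=P@R.T+c['tvec']
    return q[:,:2]/q[:,2:]*f+[c['cx'],c['cy']]
def crop(im,x0,y0,x1,y1,s,fn):
    o=cv2.resize(im[y0:y1,x0:x1],None,fx=s,fy=s,interpolation=cv2.INTER_CUBIC)
    o=np.clip(o.astype(float)*1.6,0,255).astype(np.uint8)
    st=10 if s>=5 else 20
    for x in range((x0//st+1)*st,x1,st):
        cv2.line(o,((x-x0)*s,0),((x-x0)*s,6),(0,255,0),1); cv2.putText(o,str(x),((x-x0)*s-10,16),0,.35,(0,255,0),1)
    for y in range((y0//st+1)*st,y1,st):
        cv2.line(o,(0,(y-y0)*s),(6,(y-y0)*s),(0,255,0),1); cv2.putText(o,str(y),(8,(y-y0)*s+4),0,.35,(0,255,0),1)
    cv2.imwrite(fn,o)
E
python3 - <<'E'
from h import *
for n in ['top','scene']:
    c,f=cam(n);R=Ro.from_rotvec(c['rvec']).as_matrix();print(n,f,-R.T@c['tvec'],R.round(2).tolist())
im=cv2.imread('pics/top0.png')
crop(im,340,190,470,330,5,'pics/c1.png')
crop(im,80,190,160,315,4,'pics/c2.png')
crop(im,160,110,320,290,3,'pics/c3.png')
crop(im,150,110,380,200,3,'pics/c4.png')
E
```

```text
top 378.89621824149475 [ 0.44539057 -0.01289803  0.73507544] [[-0.0, -1.0, 0.01], [-0.99, -0.0, -0.16], [0.16, -0.01, -0.99]]
scene 383.4749458037393 [ 0.95953526 -0.00997623  0.59100739] [[0.02, 1.0, -0.0], [0.8, -0.02, -0.59], [-0.59, 0.01, -0.8]]
```

View pics/c1.png

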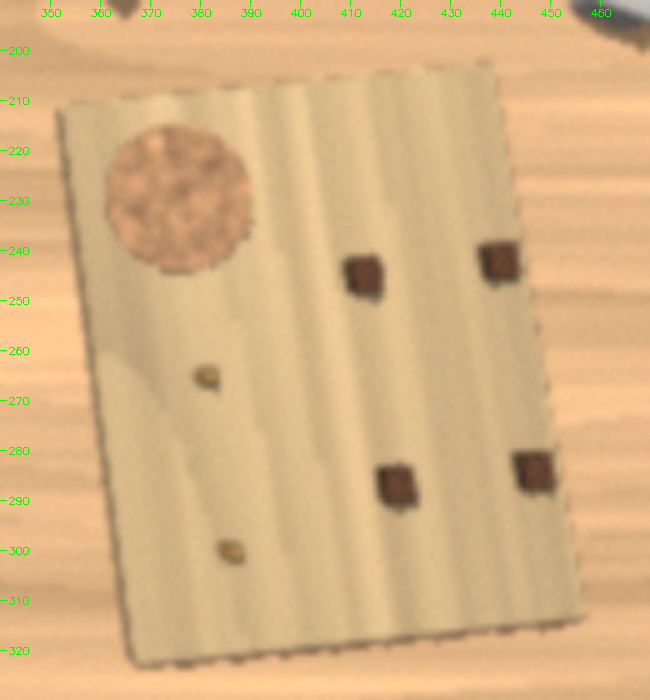

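View pics/c2.png

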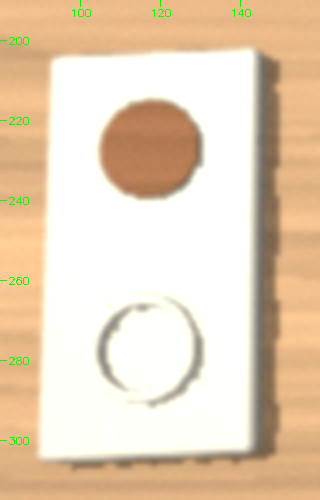

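View pics/c3.png

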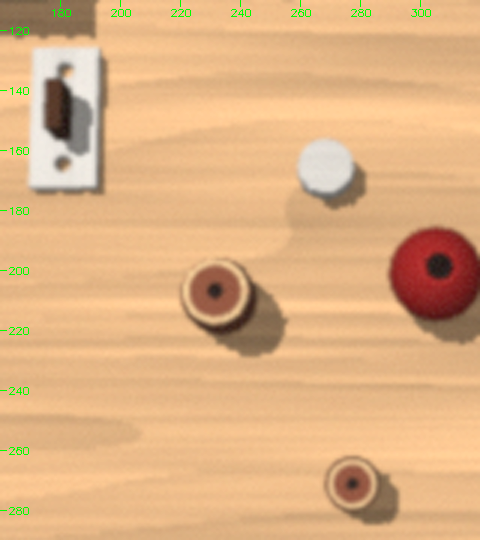

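View pics/c4.png

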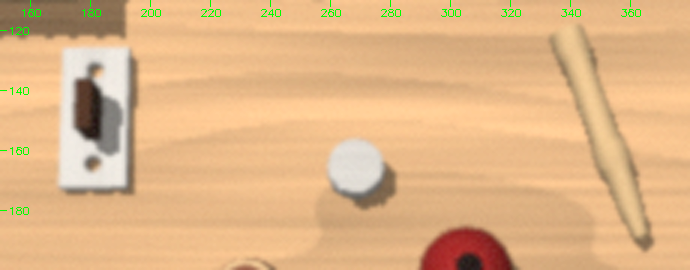

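```bash
python3 - <<'E'
from h import *
im=cv2.imread('pics/scene0.png')
crop(im,90,130,200,235,6,'pics/s1.png')
crop(im,375,135,465,230,6,'pics/s2.png')
crop(im,355,245,405,310,8,'pics/s3.png')
crop(im,160,150,335,320,4,'pics/s4.png')
E
```

```text
(no output)
```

View pics/s1.png

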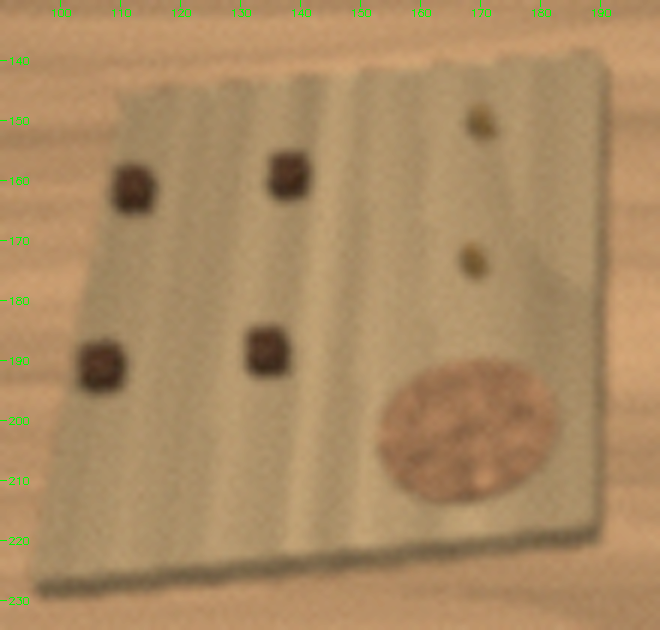

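View pics/s2.png

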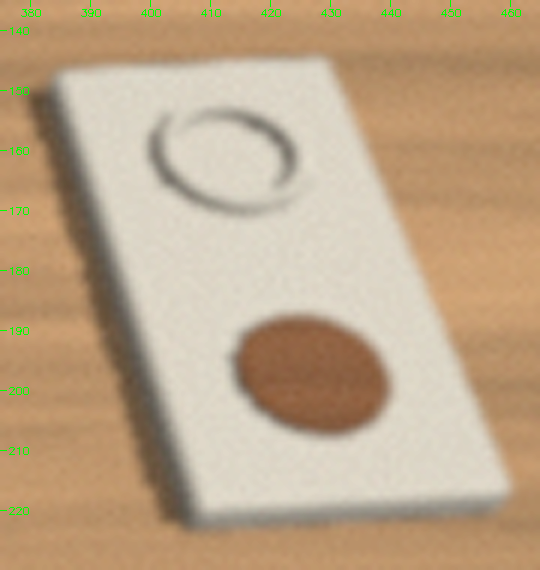

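View pics/s3.png

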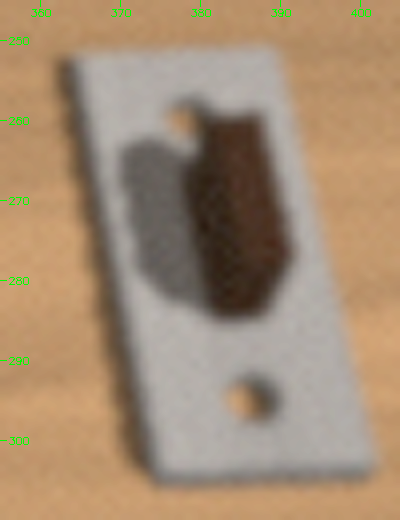

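View pics/s4.png

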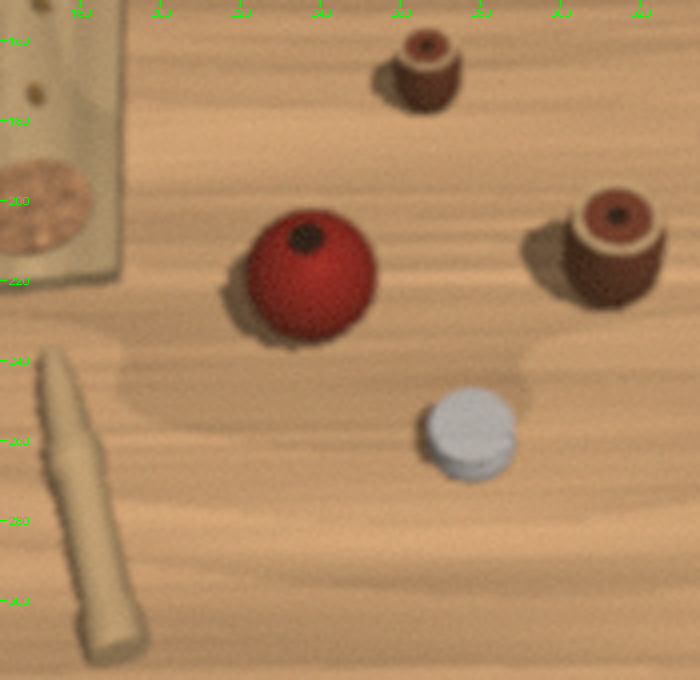

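```bash
cat > fit0.py <<'E'
from h import *
from scipy.optimize import least_squares
def fit(name,L,T=None,S=None):
    L=np.array(L,float)/1000
    def W(p):
        c,s=np.cos(p[2]),np.sin(p[2])
        return np.c_[p[0]+c*L[:,0]-s*L[:,1],p[1]+s*L[:,0]+c*L[:,1],L[:,2]]
    for lab,use in (('top',[('top',T)]),('scene',[('scene',S)]),('both',[('top',T),('scene',S)])):
        use=[(n,np.array(q,float)) for n,q in use]
        def res(p): return np.concatenate([(w2p(n,W(p))-q).ravel() for n,q in use])
        r=least_squares(res,[.5,0,0 if name!='template' else 0.05],loss='soft_l1')
        print(name,lab,r.x.round(4),'rms',np.sqrt((r.fun**2).mean()).round(2))
BL=[[105,85,14],[105,-85,14],[-105,-85,14],[-105,85,14],[65,45,17],[29,-45,26],[-49,-45,26],[-3,45,26],[-67,45,26]]
if __name__=='__main__':
    m=lambda a,b:[(a[0]+b[0])/2,(a[1]+b[1])/2]
    fit('board',BL,[[352,211],[438,202.5],[456.5,314],[366.5,322.5],[375.8,229.3],m((412.5,245),(439.5,242)),m((419.5,287),(446.5,284)),[381,265],[386,300]],
     [[179.5,219.5],[95.5,227.5],[110,145],[180,139.5],[168,202.5],m((134,188.5),(106.5,191)),m((137.5,159),(112,161)),[168.5,173.5],[170,150.5]])
    fit('stand',[[95,50,16],[95,-50,16],[-95,-50,16],[-95,50,16],[48,0,19],[-45,0,22]],
     [[93,204],[144.3,202.5],[143.8,302.5],[90,304.5],[117.5,227],[117.5,277]],
     [[460,216.3],[408,221.3],[385,147.2],[429.7,144.7],[427,197.5],[412.2,161.8]])
    fit('template',[[32,0,8],[-32,0,8],[48,22,8],[48,-22,8],[-48,-22,8],[-48,22,8]],
     [[182,133],[180.7,164.3],[171,126],[193.3,125.7],[192.7,172],[169.7,172.3]],
     [[386.5,294.8],[378.3,259.6],[401.9,303.1],[374,304],[364.4,251.9],[389,251]])
    fit('ken',[[88,0,12],[-62,0,12]],[[365,190.5],[339.5,120.5]],[[172,237],[188,306]])
    for nm,z,t,s in (('large',.048,(232.3,206.7),(314.2,205.5)),('small',.036,(277.3,271.3),(267,161.8)),('tama',.028,(305,201),(237.8,219)),('tamabore',.056,(306.3,198.3),(236.5,209.5))):
        print(nm,p2w('top',t,z).round(4),p2w('scene',s,z).round(4))
E
python3 fit0.py
```

```text
board top [ 0.4539 -0.2532  0.0937] rms 0.41
board scene [ 0.4588 -0.2547  0.0897] rms 3.44
board both [ 0.4553 -0.2542  0.0935] rms 2.67
stand top [0.4708 0.2833 0.0485] rms 0.7
stand scene [0.475  0.2823 0.0433] rms 1.05
stand both [0.4721 0.2832 0.0458] rms 1.1
template top [0.6756 0.174  0.0157] rms 0.24
template scene [0.6768 0.1726 0.0088] rms 0.28
template both [0.6762 0.1733 0.0118] rms 0.44
ken top [ 0.7848 -0.164  -0.3971] rms 65.57
ken scene [ 0.5071 -0.1798 -0.0799] rms 65.69
ken both [ 0.5148 -0.1563 -0.363 ] rms 67.11
large [[0.5527 0.0666 0.048 ]] [[0.5562 0.0664 0.048 ]]
small [[ 0.4357 -0.0159  0.036 ]] [[ 0.4373 -0.0158  0.036 ]]
tama [[ 0.5667 -0.0685  0.028 ]] [[ 0.5676 -0.0697  0.028 ]]
tamabore [[ 0.5669 -0.0687  0.056 ]] [[ 0.567  -0.0697  0.056 ]]
```

```bash
sed -i "s/\[179.5,219.5\],\[95.5,227.5\],\[110,145\],\[180,139.5\]/[189.7,217.5],[95.8,226.3],[110,145],[190.8,139.3]/; s/else 0.05\]/else 0.05] if name!='ken' else [.6,-.1,-2.9]/" fit0.py; python3 fit0.py | egrep 'board|ken'; python3 - <<'E'
from h import *
s=arm.get_state(); R=Ro.from_rotvec(s['tool_rot']).as_matrix(); print(R.round(3))
E
```

```text
board top [ 0.4539 -0.2532  0.0937] rms 0.41
board scene [ 0.4579 -0.2541  0.0968] rms 0.74
board both [ 0.4549 -0.254   0.0943] rms 0.88
ken top [ 0.6742 -0.16   -2.8308] rms 0.06
ken scene [ 0.6644 -0.1626 -2.8344] rms 2.81
ken both [ 0.6738 -0.1608 -2.8337] rms 2.47
[[ 0.413 -0.911 -0.   ]
 [-0.911 -0.413  0.001]
 [-0.001  0.    -1.   ]]
```

```bash
cat >> h.py <<'E'
def yaw(st):
    R=Ro.from_rotvec(st['tool_rot']).as_matrix(); return np.degrees(np.arctan2(R[1,0],R[0,0]))
def go(x,y,z,th=None,st=None):
    """print shift (cm) and roll (deg) to world TCP x,y,z with tool-x heading th deg"""
    st=st or arm.get_state(); R=Ro.from_rotvec(st['tool_rot']).as_matrix()
    d=R.T@(np.array([x,y,z])-st['eef_pos'])*100
    r=0 if th is None else -((th-yaw(st)+90)%180-90)
    print('t %.2f'%st['time'],'at',st['eef_pos'].round(4),'yaw %.2f'%yaw(st),'w %.4f'%st['grip_width'],'F',st['force'].round(1),'-> x %.2f y %.2f z %.2f roll %.1f'%(*d,r))
E
python3 -c "
from h import *
go(.41,-.25,.2,-84.6)"
```

```text
t 0.15 at [ 0.2786 -0.6144  0.2049] yaw -65.61 w 0.0940 F [ 0.4  0.1 -0.1] -> x -27.76 y -27.02 z 0.52 roll 19.0
```

{"fn": "carry_out", "kwargs": {"motion": [{"x":-27.8,"y":-27,"z":0.5,"roll":19},{"x":-27.8,"y":-27,"z":0.5,"roll":19},{"x":-27.8,"y":-27,"z":0.5,"roll":19},{"x":-27.8,"y":-27,"z":0.5,"roll":19},{"x":-27.8,"y":-27,"z":0.5,"roll":19},{"x":-27.8,"y":-27,"z":0.5,"roll":19},{"x":-27.8,"y":-27,"z":0.5,"roll":19},{"x":-27.8,"y":-27,"z":0.5,"roll":19},{"x":-27.8,"y":-27,"z":0.5,"roll":19},{"x":-27.8,"y":-27,"z":0.5,"roll":19}]}}

```text
$.motion[0]: bad value
```

```bash
cat > snap.py <<'E'
import sys,pickle
from h import *
st=arm.get_state(); im=arm.camera('wrist')[:,:,::-1].copy()
n=sys.argv[1]; cv2.imwrite(f'pics/{n}.png',im); pickle.dump(st,open(f'pics/{n}.pkl','wb'))
print('t',st['time'],st['eef_pos'].round(4),'yaw',yaw(st).round(2),'tilt',Ro.from_rotvec(st['tool_rot']).as_matrix()[:,2].round(4),'w',st['grip_width'])
E
python3 snap.py w1
```

```text
t 0.15 [ 0.2786 -0.6144  0.2049] yaw -65.61 tilt [-5.e-04  9.e-04 -1.e+00] w 0.093983370245894
```

View pics/w1.png

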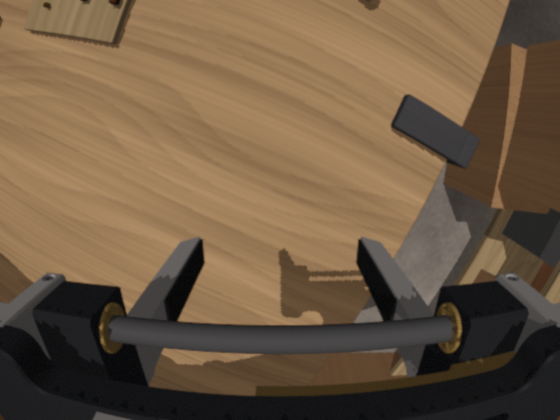

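{"fn": "carry_out", "kwargs": {"motion": [{"x":-27.8,"y":-27,"z":0.5,"roll":19,"claw":9.4},{"x":-27.8,"y":-27,"z":0.5,"roll":19,"claw":9.4},{"x":-27.8,"y":-27,"z":0.5,"roll":19,"claw":9.4},{"x":-27.8,"y":-27,"z":0.5,"roll":19,"claw":9.4},{"x":-27.8,"y":-27,"z":0.5,"roll":19,"claw":9.4},{"x":-27.8,"y":-27,"z":0.5,"roll":19,"claw":9.4},{"x":-27.8,"y":-27,"z":0.5,"roll":19,"claw":9.4},{"x":-27.8,"y":-27,"z":0.5,"roll":19,"claw":9.4},{"x":-27.8,"y":-27,"z":0.5,"roll":19,"claw":9.4},{"x":-27.8,"y":-27,"z":0.5,"roll":19,"claw":9.4}]}}

```text
time: 1.2
eef_pos: [0.4101, -0.2495, 0.2006]
tool_rot: [2.325, -2.112, 0.0]
force: [0.0, 0.0, -1.4]
grip_width: 0.0939
```

```bash
python3 snap.py w2
```

```text
t 1.2 [ 0.4101 -0.2495  0.2006] yaw -84.5 tilt [ 1.e-04 -1.e-04 -1.e+00] w 0.09386441128736847
```

View pics/w2.png

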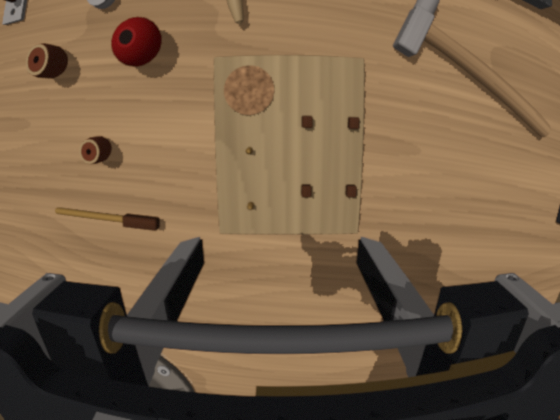

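```bash
python3 - <<'E'
from h import *
im=cv2.imread('pics/w2.png')
crop(im,205,45,375,245,4,'pics/w2c.png')
E
```

```text
(no output)
```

View pics/w2c.png

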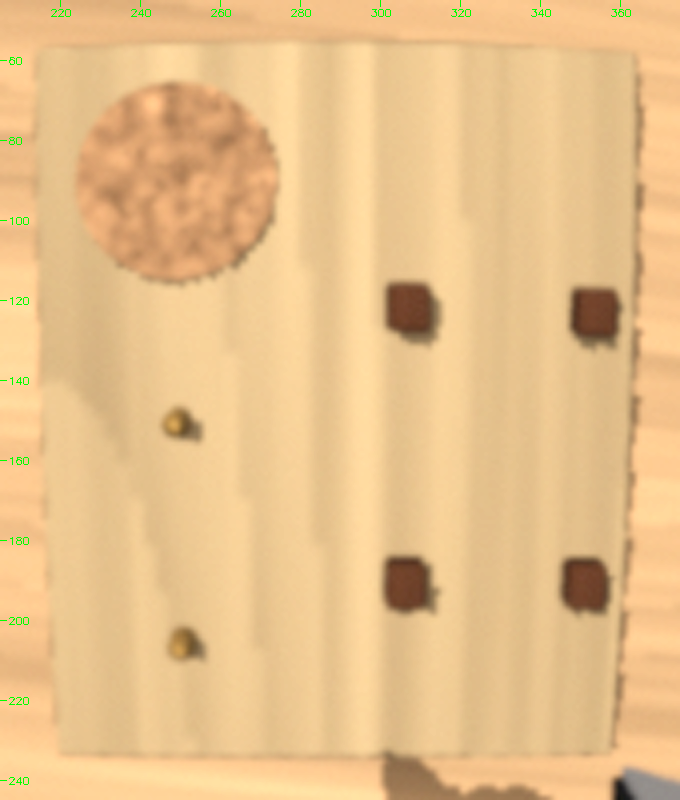

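```bash
cat > fitw.py <<'E'
from h import *
import pickle
from scipy.optimize import least_squares
def fitw(snap,L,Q,init,verbose=True):
    st=pickle.load(open(f'pics/{snap}.pkl','rb')); L=np.array(L,float)/1000; Q=np.array(Q,float)
    def W(p):
        c,s=np.cos(p[2]),np.sin(p[2])
        return np.c_[p[0]+c*L[:,0]-s*L[:,1],p[1]+s*L[:,0]+c*L[:,1],L[:,2]]
    r=least_squares(lambda p:(w2p('wrist',W(p),st)-Q).ravel(),init,loss='soft_l1',x_scale=[.01,.01,.1])
    print(snap,r.x.round(4)); 
    if verbose: print((w2p('wrist',W(r.x),st)-Q).round(1).tolist())
    return r.x
E
python3 - <<'E'
from fitw import *
from fit0 import BL
m=lambda a,b:[(a[0]+b[0])/2,(a[1]+b[1])/2]
fitw('w2',BL,[[214.5,56.8],[363.8,58],[358.3,233],[220,233],[249.3,90.5],m((307,121.5),(353.8,123.3)),m((306.5,191),(351.3,191)),[249.3,150.8],[250,205.8]],[.455,-.254,.094])
go(.676-.06,.173,.15,-89.3)
E
```

```text
w2 [ 0.4542 -0.2555  0.0973]
[[-0.8, -0.3], [0.8, -0.5], [-0.2, 0.5], [-0.5, 1.0], [-0.4, -1.1], [0.9, -0.5], [0.6, 0.4], [-0.4, -0.1], [0.2, 1.0]]
t 1.25 at [ 0.4097 -0.2504  0.2005] yaw -84.61 w 0.0942 F [ 0.4 -0.9 -0.7] -> x -40.22 y -24.52 z 5.04 roll 4.7
```

{"fn": "carry_out", "kwargs": {"motion": [{"x":-40.2,"y":-24.5,"z":5,"roll":4.7,"claw":9.4},{"x":-40.2,"y":-24.5,"z":5,"roll":4.7,"claw":9.4},{"x":-40.2,"y":-24.5,"z":5,"roll":4.7,"claw":9.4},{"x":-40.2,"y":-24.5,"z":5,"roll":4.7,"claw":9.4},{"x":-40.2,"y":-24.5,"z":5,"roll":4.7,"claw":9.4},{"x":-40.2,"y":-24.5,"z":5,"roll":4.7,"claw":9.4},{"x":-40.2,"y":-24.5,"z":5,"roll":4.7,"claw":9.4},{"x":-40.2,"y":-24.5,"z":5,"roll":4.7,"claw":9.4},{"x":-40.2,"y":-24.5,"z":5,"roll":4.7,"claw":9.4},{"x":-40.2,"y":-24.5,"z":5,"roll":4.7,"claw":9.4}]}}

```text
time: 2.25
eef_pos: [0.6172, 0.1762, 0.1494]
tool_rot: [-2.236, 2.206, 0.002]
force: [-0.6, -0.6, 0.2]
grip_width: 0.094
```

```bash
python3 snap.py w3; python3 - <<'E'
from h import *
im=cv2.imread('pics/w3.png')
crop(im,170,80,390,260,3,'pics/w3c.png')
E
```

```text
t 2.25 [0.6172 0.1762 0.1494] yaw -89.24 tilt [-7.e-04  1.e-03 -1.e+00] w 0.09398361255516419
```

View pics/w3c.png

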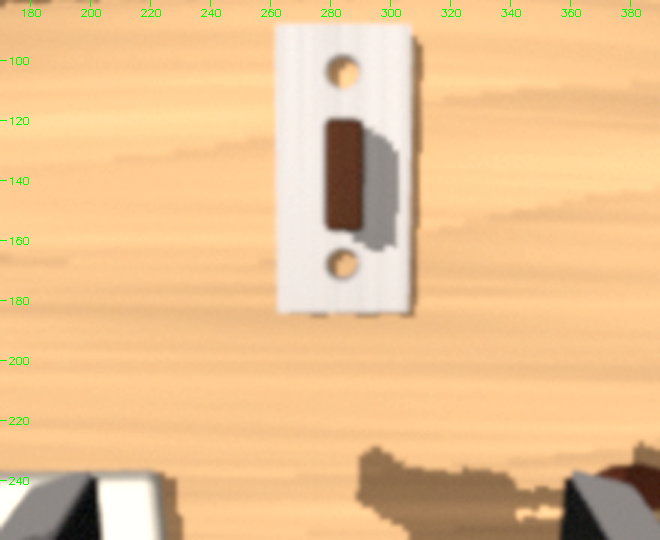

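View pics/w3.png

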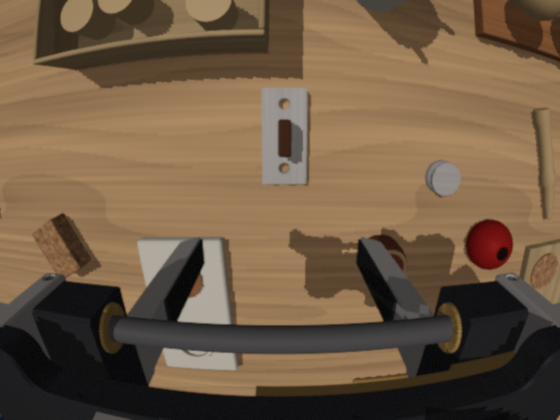

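```bash
python3 - <<'E'
from fitw import *
fitw('w3',[[48,22,8],[48,-22,8],[-48,-22,8],[-48,22,8],[32,0,8],[-32,0,8],[0,0,38]],[[262,88],[307,88],[307,184],[262,184.3],[284,103.7],[284,168],[284.7,138.3]],[.676,.173,.01])
E
```

```text
w3 [0.6754 0.1735 0.0143]
[[-0.3, -0.1], [-0.1, -0.0], [-1.0, -0.2], [0.5, -0.5], [0.3, 0.2], [0.3, 0.2], [0.0, 0.2]]
```

```bash
python3 - <<'E'
from h import *
go(.6755,.1735,.07,-89.2)
go(.6755,.1735,.013,-89.2)
E
```

```text
t 2.30 at [0.6176 0.1783 0.1491] yaw -89.14 w 0.0942 F [-1.8  1.9 -1.5] -> x 0.59 y -5.79 z 7.90 roll 0.1
t 2.30 at [0.6176 0.1783 0.1491] yaw -89.14 w 0.0942 F [-1.8  1.9 -1.5] -> x 0.60 y -5.80 z 13.60 roll 0.1
```

{"fn": "carry_out", "kwargs": {"motion": [{"x":0,"y":0,"z":0,"roll":0,"claw":9.4},{"x":0,"y":0,"z":0,"roll":0,"claw":9.4}]}}

```text
time: 2.5
eef_pos: [0.6162, 0.1711, 0.1501]
tool_rot: [2.232, -2.21, 0.0]
force: [0.4, -0.9, 0.1]
grip_width: 0.094
```

```bash
python3 snap.py w4; python3 - <<'E'
from h import *
im=cv2.imread('pics/w4.png')
crop(im,230,80,340,190,6,'pics/w4c.png')
go(.6755,.1735,.07,-89.2)
E
```

```text
t 2.5 [0.6162 0.1711 0.1501] yaw -89.43 tilt [-7.e-04 -1.e-03 -1.e+00] w 0.09397739090583103
t 2.55 at [0.6162 0.1709 0.1504] yaw -89.45 w 0.0937 F [-0.1  0.5 -0.6] -> x -0.21 y -5.94 z 8.04 roll -0.3
```

View pics/w4c.png

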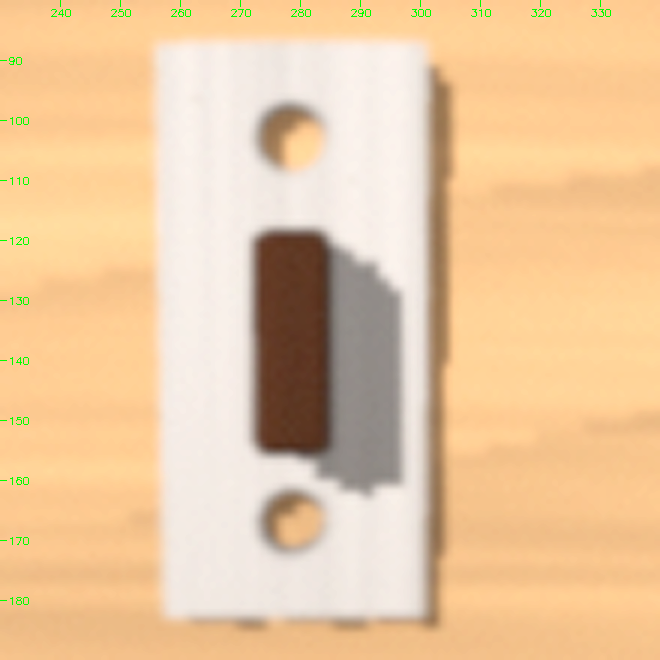

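```bash
python3 - <<'E'
from fitw import *
fitw('w4',[[48,22,8],[48,-22,8],[-48,-22,8],[-48,22,8],[32,0,8],[-32,0,8],[0,0,38]],[[255.5,87.2],[301.3,87.2],[301.3,182.8],[257.3,182.8],[278.7,102.7],[278.8,166.7],[278.5,137]],[.676,.173,.01])
E
```

```text
w4 [0.6753 0.1734 0.0155]
[[0.4, -0.1], [-0.2, -0.4], [-0.5, -0.3], [0.1, -0.0], [-0.1, 0.2], [0.2, 0.3], [0.2, 0.3]]
```

{"fn": "carry_out", "kwargs": {"motion": [{"x":-0.1,"y":-5.9,"z":5,"roll":-0.3,"claw":9.4},{"x":-0.1,"y":-5.9,"z":7,"roll":-0.3,"claw":6},{"x":-0.1,"y":-5.9,"z":10,"roll":-0.3,"claw":6},{"x":-0.1,"y":-5.9,"z":13,"roll":-0.3,"claw":6},{"x":-0.1,"y":-5.9,"z":13.7,"roll":-0.3,"claw":6},{"x":-0.1,"y":-5.9,"z":13.7,"roll":-0.3,"claw":6},{"x":-0.1,"y":-5.9,"z":13.7,"roll":-0.3,"claw":6}]}}

```text
time: 3.25
eef_pos: [0.6759, 0.1745, 0.0153]
tool_rot: [-2.239, 2.202, -0.002]
force: [0.4, 0.8, 0.9]
grip_width: 0.0599
```

```bash
python3 -c "
from h import *
go(.6753,.1734,.013,-89.1)"; python3 snap.py w5
```

```text
t 3.25 at [0.6759 0.1745 0.0153] yaw -89.05 w 0.0599 F [0.4 0.8 0.9] -> x 0.11 y 0.06 z 0.23 roll 0.0
t 3.25 [0.6759 0.1745 0.0153] yaw -89.05 tilt [ 1.9e-03  4.0e-04 -1.0e+00] w 0.0599301894483075
```

View pics/w5.png

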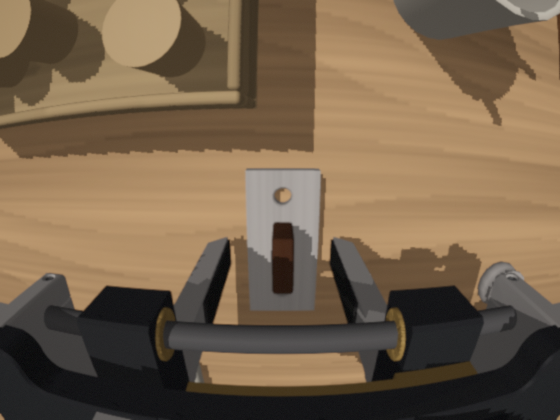

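Jaws straddle the bar; close and lift.

{"fn": "carry_out", "kwargs": {"motion": [{"x":0,"y":0,"z":0,"roll":0,"claw":1.6},{"x":0,"y":0,"z":0,"roll":0,"claw":1},{"x":0,"y":0,"z":0,"roll":0,"claw":0.5},{"x":0,"y":0,"z":0,"roll":0,"claw":0.5},{"x":0,"y":0,"z":0,"roll":0,"claw":0.5},{"x":0,"y":0,"z":-1.5,"roll":0,"claw":0.5},{"x":0,"y":0,"z":-5,"roll":0,"claw":0.5},{"x":0,"y":0,"z":-8,"roll":0,"claw":0.5},{"x":0,"y":0,"z":-8,"roll":0,"claw":0.5},{"x":0,"y":0,"z":-8,"roll":0,"claw":0.5}], "grip_force": 40}}

```text
time: 4.3
eef_pos: [0.6756, 0.1751, 0.0952]
tool_rot: [-2.239, 2.201, -0.002]
force: [-0.8, -0.4, -0.0]
grip_width: 0.0049
```

```bash
python3 -c "
from h import *
go(.4,-.2,.1,-84.5)"; python3 snap.py w6
```

```text
t 4.30 at [0.6756 0.1751 0.0952] yaw -89.01 w 0.0049 F [-0.8 -0.4 -0. ] -> x 37.03 y 28.20 z -0.56 roll -4.5
t 4.3 [0.6756 0.1751 0.0952] yaw -89.01 tilt [ 2.1e-03  6.0e-04 -1.0e+00] w 0.004860280213851773
```

View pics/w6.png

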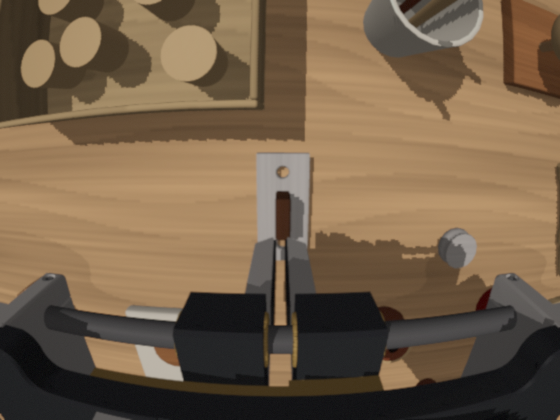

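```bash
python3 - <<'E'
from fitw import *
for n in ('w5','w6'): crop(cv2.imread(f'pics/{n}.png'),210,140,350,320,4,f'pics/{n}c.png')
fitw('w5',[[48,22,8],[48,-22,8],[-48,-22,8],[-48,22,8],[32,0,8]],[[247,169],[321,169],[315,310],[252,310],[283,195]],[.676,.173,.01])
fitw('w6',[[48,22,8],[48,-22,8],[32,0,8]],[[257,153],[310,153],[282,171]],[.676,.173,.01])
for n in ('w5','w6'):
    st=pickle.load(open(f'pics/{n}.pkl','rb')); print(w2p('wrist',[st['eef_pos'],[.6753,.1734,.038],[.6753+.017,.1734,.038],[.6753-.017,.1734,.038],[.6753,.1734,.008]],st).round(0).tolist())
E
```

```text
w5 [0.6759 0.1729 0.0179]
[[-0.9, 0.3], [0.2, 0.2], [0.4, -1.2], [-0.6, -1.0], [0.7, 0.7]]
w6 [0.6761 0.1737 0.0071]
[[-0.5, -0.6], [-0.2, -0.0], [0.9, 0.6]]
[[281.0, 250.0], [283.0, 268.0], [284.0, 239.0], [283.0, 295.0], [283.0, 246.0]]
[[281.0, 250.0], [283.0, 221.0], [283.0, 199.0], [283.0, 241.0], [283.0, 209.0]]
```

View pics/w6c.png

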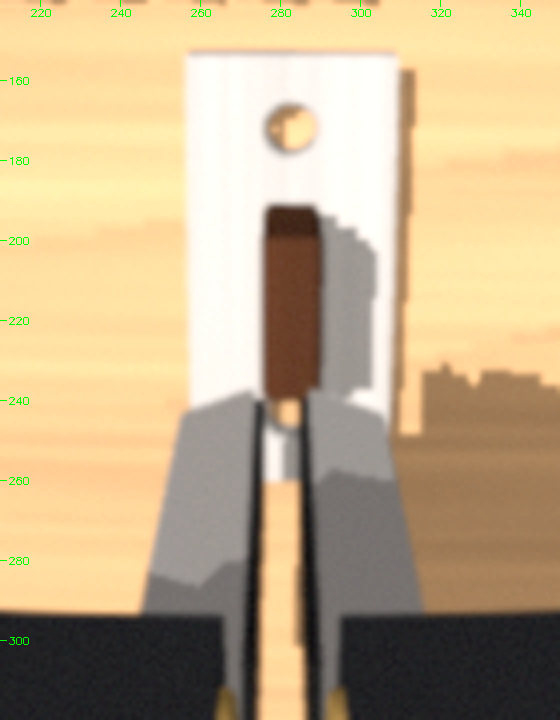

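View pics/w5c.png

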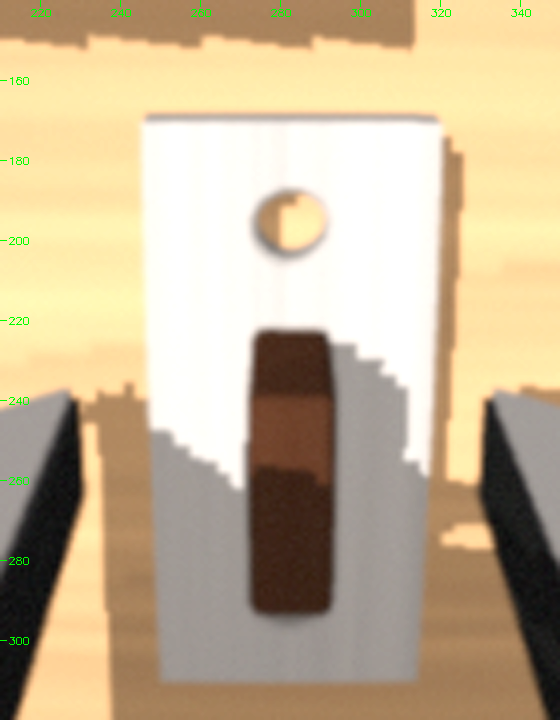

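{"fn": "carry_out", "kwargs": {"motion": [{"x":0.1,"y":0,"z":0,"roll":0,"claw":3},{"x":0.1,"y":0,"z":0,"roll":0,"claw":3},{"x":0.1,"y":0,"z":0,"roll":0,"claw":3},{"x":0.1,"y":0,"z":2,"roll":0,"claw":3},{"x":0.1,"y":0,"z":5,"roll":0,"claw":3},{"x":0.1,"y":0,"z":7.5,"roll":0,"claw":3},{"x":0.1,"y":0,"z":8.1,"roll":0,"claw":1},{"x":0.1,"y":0,"z":8.1,"roll":0,"claw":0.5},{"x":0.1,"y":0,"z":8.1,"roll":0,"claw":0.5},{"x":0.1,"y":0,"z":8.1,"roll":0,"claw":0.5}], "grip_force": 40}}

```text
time: 5.35
eef_pos: [0.6757, 0.1742, 0.0139]
tool_rot: [-2.239, 2.201, -0.001]
force: [0.3, 0.3, -1.5]
grip_width: 0.0119
```

{"fn": "carry_out", "kwargs": {"motion": [{"x":0,"y":0,"z":0,"roll":0,"claw":0.5},{"x":0,"y":0,"z":0,"roll":0,"claw":0.5}]}}

```text
time: 5.55
eef_pos: [0.6753, 0.174, 0.0132]
tool_rot: [-2.24, 2.202, -0.001]
force: [-0.1, -1.0, -0.5]
grip_width: 0.0113
```

{"fn": "carry_out", "kwargs": {"motion": [{"x":0,"y":0,"z":-1,"roll":0,"claw":0.5},{"x":0,"y":0,"z":-3,"roll":0,"claw":0.5},{"x":0,"y":0,"z":-6,"roll":0,"claw":0.5},{"x":0,"y":0,"z":-10,"roll":0,"claw":0.5},{"x":0,"y":0,"z":-11,"roll":0,"claw":0.5},{"x":0,"y":0,"z":-11,"roll":0,"claw":0.5}]}}

```text
time: 6.15
eef_pos: [0.6762, 0.1743, 0.1253]
tool_rot: [-2.238, 2.2, -0.003]
force: [-1.4, 0.6, -1.1]
grip_width: 0.0118
```

```bash
python3 -c "
from fitw import *
st=pickle.load(open('pics/w2.pkl','rb'))
print(p2w('wrist',[(249.3,150.8),(250,205.8)],.026,st).round(4))
print(p2w('top',[(381,265),(386,300)],.026).round(4))
print(p2w('scene',[(168.5,173.5),(170,150.5)],.026).round(4))
go(.4154,-.2131,.12,-84.5)"
```

```text
[[ 0.4468 -0.2116  0.026 ]
 [ 0.3843 -0.217   0.026 ]]
[[ 0.4468 -0.2081  0.026 ]
 [ 0.3837 -0.2144  0.026 ]]
[[ 0.4537 -0.2096  0.026 ]
 [ 0.3905 -0.2154  0.026 ]]
t 6.15 at [0.6762 0.1743 0.1253] yaw -89.01 w 0.0118 F [-1.4  0.6 -1.1] -> x 38.29 y 26.74 z 0.39 roll -4.5
```

{"fn": "carry_out", "kwargs": {"motion": [{"x":4,"y":2.8,"z":0,"roll":-1,"claw":0.5},{"x":8,"y":5.6,"z":0,"roll":-2,"claw":0.5},{"x":12,"y":8.4,"z":0,"roll":-3,"claw":0.5},{"x":16,"y":11.2,"z":0,"roll":-4,"claw":0.5},{"x":20,"y":14,"z":0,"roll":-4.5,"claw":0.5},{"x":24,"y":16.8,"z":0,"roll":-4.5,"claw":0.5},{"x":28,"y":19.6,"z":0,"roll":-4.5,"claw":0.5},{"x":32,"y":22.4,"z":0,"roll":-4.5,"claw":0.5},{"x":36,"y":25.2,"z":0,"roll":-4.5,"claw":0.5},{"x":38.3,"y":26.7,"z":1.5,"roll":-4.5,"claw":0.5}]}}

```text
time: 7.15
eef_pos: [0.4123, -0.2166, 0.1077]
tool_rot: [2.322, -2.116, 0.001]
force: [0.5, 0.2, -1.7]
grip_width: 0.0119
```

{"fn": "carry_out", "kwargs": {"motion": [{"x":0,"y":0,"z":1,"roll":0,"claw":0.5},{"x":0,"y":0,"z":2,"roll":0,"claw":0.5},{"x":0,"y":0,"z":2,"roll":0,"claw":0.5},{"x":0,"y":0,"z":2,"roll":0,"claw":0.5}]}}

```text
time: 7.55
eef_pos: [0.4151, -0.2125, 0.0871]
tool_rot: [-2.327, 2.11, 0.002]
force: [0.4, -0.1, -0.5]
grip_width: 0.012
```

```bash
python3 snap.py w7; python3 - <<'E'
from h import *
im=cv2.imread('pics/w7.png')
crop(im,180,40,400,300,3,'pics/w7c.png')
im=arm.camera('top')[:,:,::-1].copy(); cv2.imwrite('pics/t7.png',im); crop(im,330,170,480,320,4,'pics/t7c.png')
go(.4155,-.2143,.06,-84.5)
E
```

```text
t 7.55 [ 0.4151 -0.2125  0.0871] yaw -84.4 tilt [-7.e-04  8.e-04 -1.e+00] w 0.012007038994093062
t 7.65 at [ 0.4153 -0.2129  0.0877] yaw -84.42 w 0.0118 F [ 0.6  0.4 -1.8] -> x 0.14 y -0.01 z 2.77 roll 0.1
```

View pics/w7c.png

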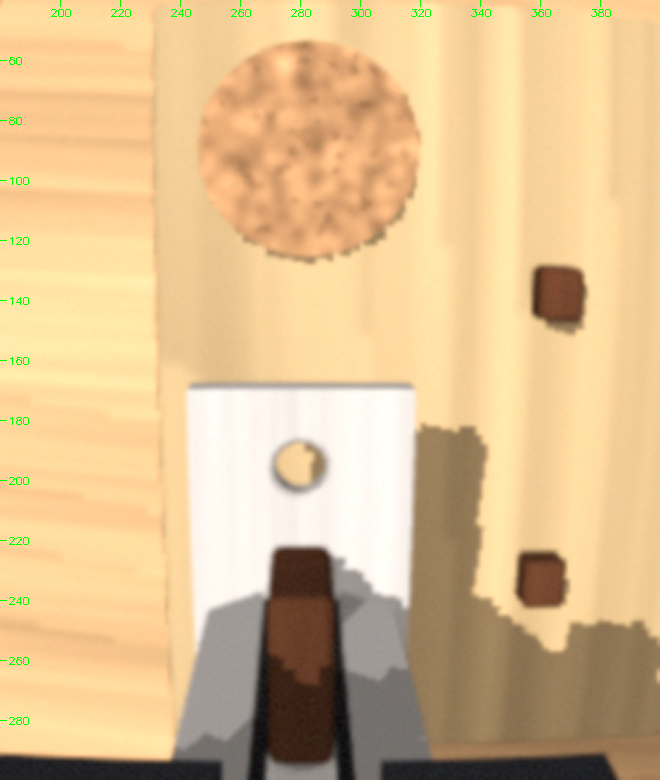

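```bash
python3 - <<'E'
from fitw import *
st=pickle.load(open('pics/w7.pkl','rb')); z=(st['eef_pos'][2]-.0056)*1000
fitw('w7',[[48,22,z],[48,-22,z],[32,0,z]],[[242.7,168.3],[317.7,168.3],[279.7,195.3]],[.415,-.213,.095])
fitw('w7',[[65,45,17],[29,-18,26],[-49,-18,26]],[[283,89.3],[366,137.7],[360.3,233.3]],[.4545,-.254,.095])
print(p2w('wrist',(231.7,106.7),.014,st),p2w('wrist',(235,200),.014,st))
E
```

```text
w7 [ 0.4159 -0.2117  0.095 ]
[[-0.6, 0.0], [0.3, 0.2], [0.3, -0.2]]
w7 [ 0.4542 -0.2554  0.101 ]
[[-0.4, -0.6], [0.2, -0.2], [0.3, 1.4]]
[[ 0.49735892 -0.16628752  0.014     ]] [[ 0.42305225 -0.17432113  0.014     ]]
```

View pics/t7c.png

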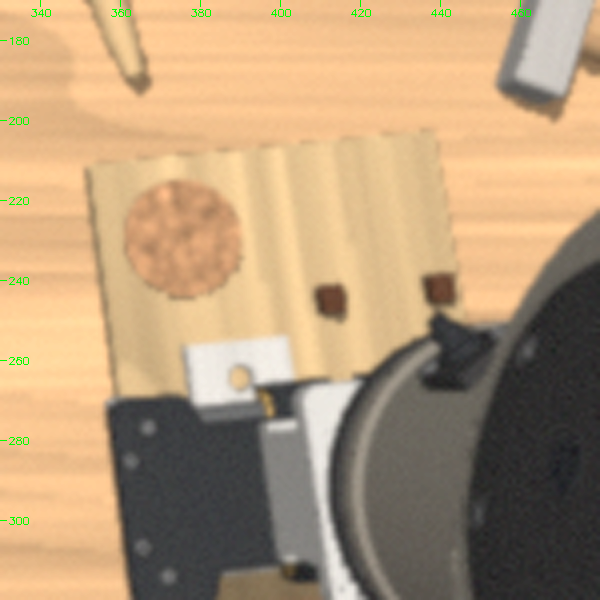

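{"fn": "carry_out", "kwargs": {"motion": [{"x":0.2,"y":0.1,"z":1,"roll":0,"claw":0.5},{"x":0.2,"y":0.1,"z":2.5,"roll":0,"claw":0.5},{"x":0.2,"y":0.1,"z":4,"roll":0,"claw":0.5},{"x":0.2,"y":0.1,"z":4,"roll":0,"claw":0.5},{"x":0.2,"y":0.1,"z":4,"roll":0,"claw":0.5},{"x":0.2,"y":0.1,"z":4,"roll":0,"claw":0.5}]}}

```text
time: 8.25
eef_pos: [0.4143, -0.2158, 0.048]
tool_rot: [-2.325, 2.112, -0.001]
force: [-0.0, -0.4, -1.3]
grip_width: 0.0115
```

```bash
python3 snap.py w8; python3 - <<'E'
from h import *
im=cv2.imread('pics/w8.png')
crop(im,230,150,330,250,7,'pics/w8c.png')
go(.4155,-.2143,.03,-84.5)
E
```

```text
t 8.25 [ 0.4143 -0.2158  0.048 ] yaw -84.5 tilt [ 8.e-04 -3.e-04 -1.e+00] w 0.011502337704992711
t 8.30 at [ 0.4143 -0.2159  0.0481] yaw -84.51 w 0.0118 F [ 0.  -0.5 -1.6] -> x -0.14 y -0.13 z 1.81 roll -0.0
```

View pics/w8c.png

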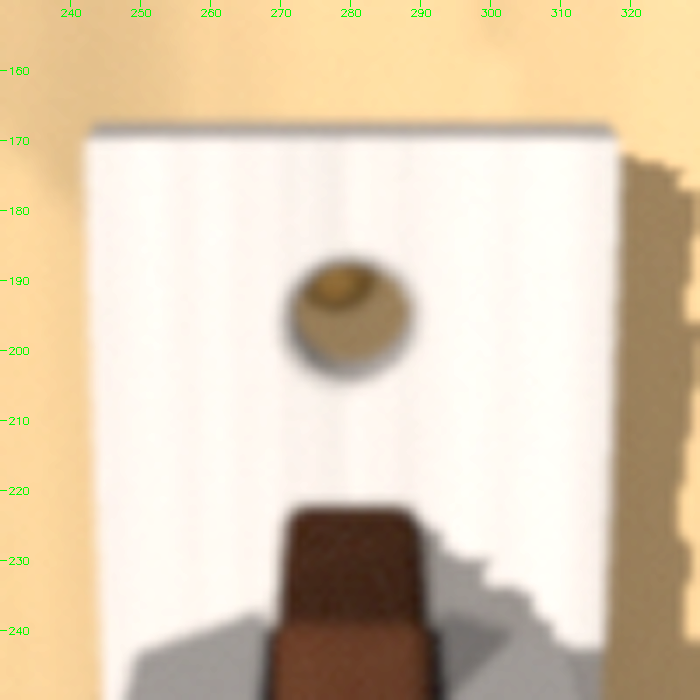

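```bash
cat > pinchk.py <<'E'
from fitw import *
import sys
def chk(snap,hole,zp):
    st=pickle.load(open(f'pics/{snap}.pkl','rb'))
    h=p2w('wrist',hole,zp,st)[0]; print('hole',h.round(4))
    im=cv2.imread(f'pics/{snap}.png'); s=7
    R=Ro.from_rotvec(st['tool_rot']).as_matrix()
    o=cv2.resize(im[150:250,230:330],None,fx=s,fy=s,interpolation=cv2.INTER_CUBIC)
    t=np.linspace(0,2*np.pi,40)
    for r,z,col in ((.0015,.028,(0,255,0)),(.004,.023,(255,0,0)),(.004,.014,(255,255,0)),(.00525,zp,(0,0,255)),(.00525,zp-.008,(255,0,255))):
        P=np.c_[h[0]+r*np.cos(t),h[1]+r*np.sin(t),0*t+z]
        q=((w2p('wrist',P,st)-[230,150])*s+s/2).astype(int)
        cv2.polylines(o,[q],True,col,1)
    cv2.imwrite(f'pics/{snap}p.png',o)
chk(sys.argv[1],[float(sys.argv[2]),float(sys.argv[3])],float(sys.argv[4]))
E
python3 pinchk.py w8 279.9 195.6 .0424
```

```text
hole [ 0.4466 -0.212   0.0424]
```

View pics/w8p.png

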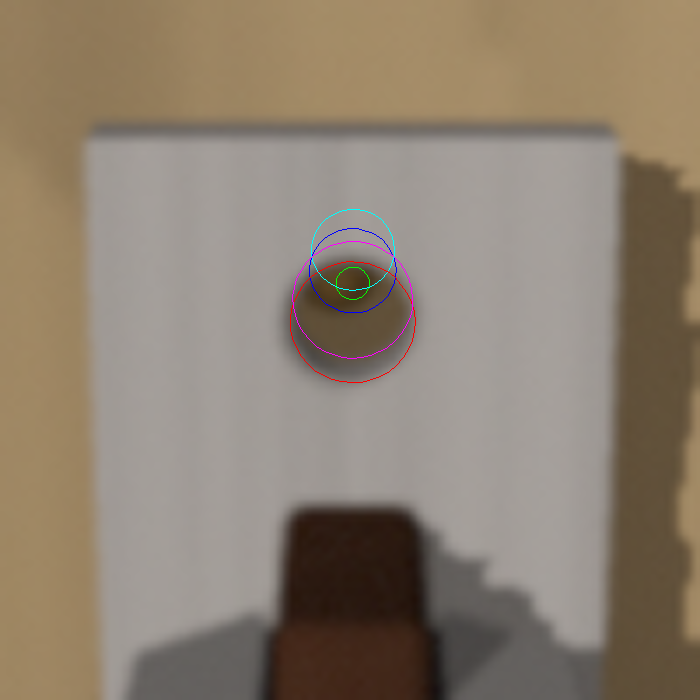

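{"fn": "carry_out", "kwargs": {"motion": [{"x":-0.1,"y":0,"z":0,"roll":0,"claw":0.5},{"x":-0.1,"y":0,"z":0,"roll":0,"claw":0.5},{"x":-0.1,"y":0,"z":0.3,"roll":0,"claw":0.5},{"x":-0.1,"y":0,"z":0.5,"roll":0,"claw":0.5},{"x":-0.1,"y":0,"z":0.5,"roll":0,"claw":0.5}]}}

```text
time: 8.8
eef_pos: [0.4135, -0.2146, 0.0422]
tool_rot: [2.325, -2.112, -0.001]
force: [-0.3, -1.0, -1.5]
grip_width: 0.0117
```

```bash
python3 snap.py w9; python3 pinchk.py w9 279.9 195.6 .0374
```

```text
t 8.8 [ 0.4135 -0.2146  0.0422] yaw -84.51 tilt [-5.e-04  3.e-04 -1.e+00] w 0.011668691105320409
hole [ 0.4461 -0.2108  0.0374]
```

View pics/w9p.png

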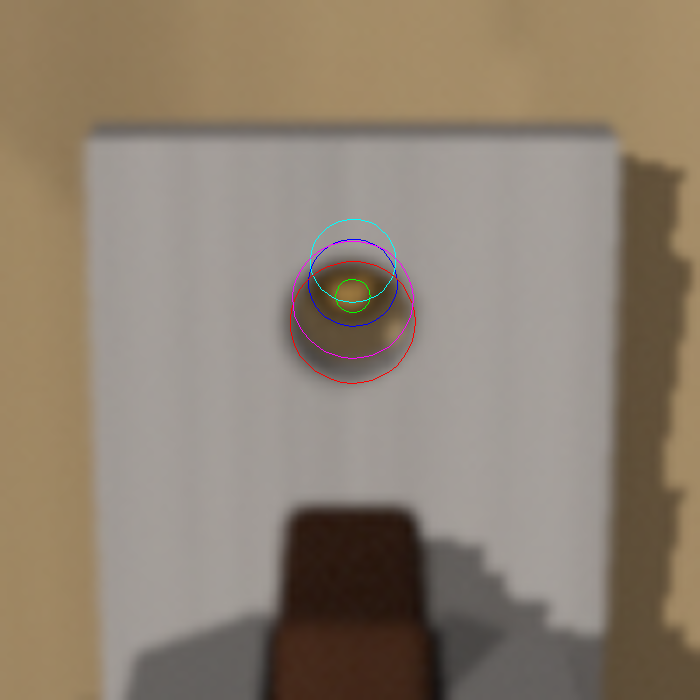

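{"fn": "carry_out", "kwargs": {"motion": [{"x":0,"y":0,"z":0.3,"roll":0,"claw":0.5},{"x":0,"y":0,"z":0.6,"roll":0,"claw":0.5},{"x":0,"y":0,"z":0.9,"roll":0,"claw":0.5},{"x":0,"y":0,"z":1.1,"roll":0,"claw":0.5},{"x":0,"y":0,"z":1.1,"roll":0,"claw":0.5}]}}

```text
time: 9.35
eef_pos: [0.4135, -0.2146, 0.0311]
tool_rot: [2.325, -2.112, -0.001]
force: [-0.5, -0.3, -2.0]
grip_width: 0.0117
```

```bash
python3 snap.py w10; python3 - <<'E'
from h import *
im=cv2.imread('pics/w10.png')
crop(im,230,150,330,250,7,'pics/w10c.png')
E
```

```text
t 9.35 [ 0.4135 -0.2146  0.0311] yaw -84.5 tilt [-6.e-04  3.e-04 -1.e+00] w 0.011658565543320983
```

View pics/w10c.png

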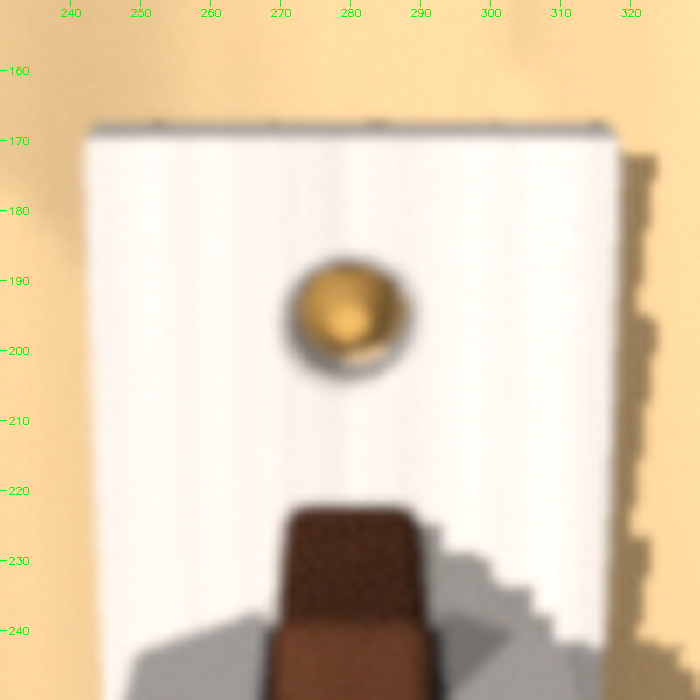

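{"fn": "carry_out", "kwargs": {"motion": [{"x":0,"y":0,"z":0.2,"roll":0,"claw":0.5},{"x":0,"y":0,"z":0.35,"roll":0,"claw":0.5},{"x":0,"y":0,"z":0.4,"roll":0,"claw":0.5},{"x":0,"y":0,"z":0.4,"roll":0,"claw":0.5}]}}

```text
time: 9.8
eef_pos: [0.4137, -0.2147, 0.0274]
tool_rot: [-2.325, 2.112, 0.0]
force: [0.7, 0.8, -2.0]
grip_width: 0.0116
```

{"fn": "carry_out", "kwargs": {"motion": [{"x":0,"y":0,"z":0.4,"roll":0,"claw":3},{"x":0,"y":0,"z":0.05,"roll":0,"claw":3},{"x":0,"y":0,"z":0.05,"roll":0,"claw":3},{"x":0,"y":0,"z":-1,"roll":0,"claw":3},{"x":0,"y":0,"z":-4,"roll":0,"claw":3.5},{"x":0,"y":0,"z":-9,"roll":0,"claw":3.5},{"x":0,"y":3,"z":-14,"roll":0,"claw":4},{"x":0,"y":4,"z":-16,"roll":0,"claw":5},{"x":0,"y":4,"z":-16,"roll":0,"claw":5},{"x":0,"y":4,"z":-16,"roll":0,"claw":5}]}}

```text
time: 10.8
eef_pos: [0.3742, -0.2187, 0.1885]
tool_rot: [-2.324, 2.113, -0.003]
force: [0.6, 0.7, -0.5]
grip_width: 0.0501
```

```bash
python3 snap.py w11; python3 - <<'E'
from h import *
im=cv2.imread('pics/w11.png')
crop(im,190,40,390,230,4,'pics/w11c.png')
E
```

```text
t 10.8 [ 0.3742 -0.2187  0.1885] yaw -84.53 tilt [ 0.002  -0.0011 -1.    ] w 0.05010613949836407
```

View pics/w11c.png

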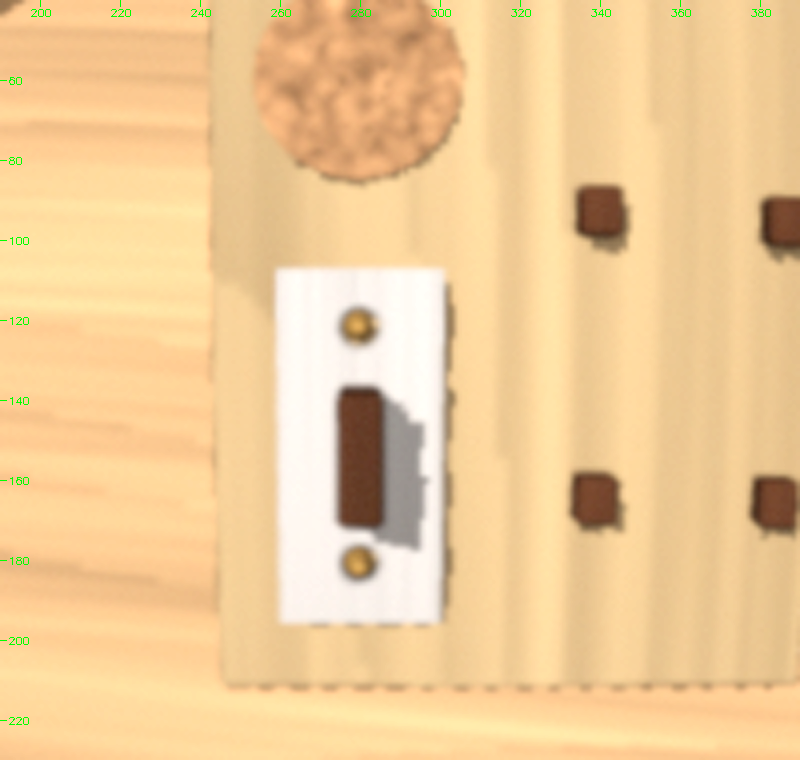

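```bash
python3 -c "
from h import *
go(.617,-.18,.15,-72.2)"
```

```text
t 10.85 at [ 0.374  -0.2184  0.1876] yaw -84.51 w 0.0502 F [-0.1 -0.6  0.6] -> x -1.50 y -24.55 z 3.77 roll -12.3
```

{"fn": "carry_out", "kwargs": {"motion": [{"x":-0.3,"y":-5,"z":1,"roll":-4,"claw":5},{"x":-0.6,"y":-10,"z":2,"roll":-8,"claw":5},{"x":-0.9,"y":-15,"z":3,"roll":-12.3,"claw":5},{"x":-1.2,"y":-20,"z":3.8,"roll":-12.3,"claw":5},{"x":-1.5,"y":-23,"z":3.8,"roll":-12.3,"claw":5},{"x":-1.5,"y":-24.5,"z":3.8,"roll":-12.3,"claw":5},{"x":-1.5,"y":-24.5,"z":3.8,"roll":-12.3,"claw":5},{"x":-1.5,"y":-24.5,"z":3.8,"roll":-12.3,"claw":5},{"x":-1.5,"y":-24.5,"z":3.8,"roll":-12.3,"claw":5}]}}

```text
time: 11.75
eef_pos: [0.6153, -0.1804, 0.1489]
tool_rot: [2.537, -1.851, -0.002]
force: [-0.5, -0.2, -0.7]
grip_width: 0.0501
```

```bash
python3 snap.py w12
```

```text
t 11.75 [ 0.6153 -0.1804  0.1489] yaw -72.23 tilt [-1.3e-03  2.0e-04 -1.0e+00] w 0.050127133131430766
```

View pics/w12.png

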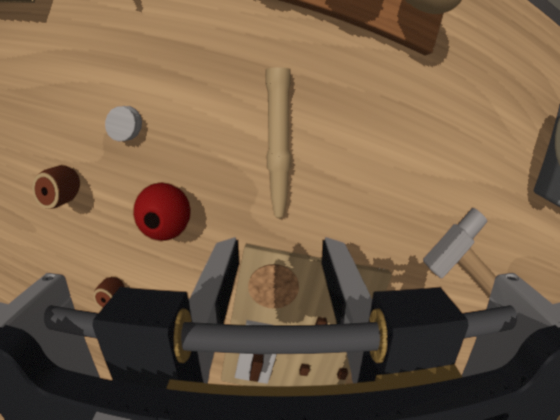

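```bash
python3 - <<'E'
from fitw import *
crop(cv2.imread('pics/w12.png'),230,50,330,230,4,'pics/w12c.png')
E
```

```text
(no output)
```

View pics/w12c.png

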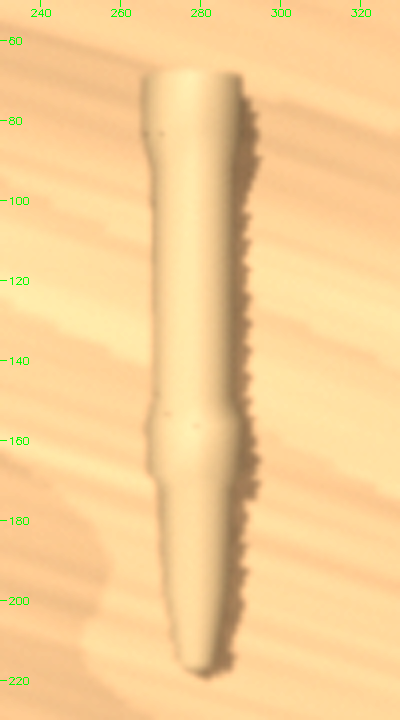

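```bash
python3 - <<'E'
from fitw import *
x=fitw('w12',[[88,0,12],[-62,0,12],[28,0,12],[-12,0,12]],[[279.3,217],[278,68],[279,158.5],[279,113]],[.674,-.161,-2.83])
print(np.degrees(x[2])+90)
go(x[0],x[1],.06,np.degrees(x[2])+90)
go(x[0],x[1],.002,np.degrees(x[2])+90)
E
```

```text
w12 [ 0.6763 -0.1586 -2.8245]
[[0.1, -0.2], [0.2, -1.3], [-0.0, -0.0], [-0.4, 4.7]]
-71.83243650953159
t 11.80 at [ 0.6154 -0.1805  0.1493] yaw -72.24 w 0.0502 F [-0.3 -0.8  0.5] -> x -0.23 y -6.47 z 8.92 roll -0.4
t 11.80 at [ 0.6154 -0.1805  0.1493] yaw -72.24 w 0.0502 F [-0.3 -0.8  0.5] -> x -0.22 y -6.47 z 14.72 roll -0.4
```

{"fn": "carry_out", "kwargs": {"motion": [{"x":-0.2,"y":-5,"z":3,"roll":-0.4,"claw":4},{"x":-0.2,"y":-6.4,"z":7,"roll":-0.4,"claw":4},{"x":-0.2,"y":-6.4,"z":11,"roll":-0.4,"claw":4},{"x":-0.2,"y":-6.4,"z":13.5,"roll":-0.4,"claw":4},{"x":-0.2,"y":-6.4,"z":14.5,"roll":-0.4,"claw":4},{"x":-0.2,"y":-6.4,"z":14.5,"roll":-0.4,"claw":1.5},{"x":-0.2,"y":-6.4,"z":14.5,"roll":-0.4,"claw":1.5},{"x":-0.2,"y":-6.4,"z":14.5,"roll":-0.4,"claw":1.5},{"x":-0.2,"y":-6.4,"z":14.5,"roll":-0.4,"claw":1.5},{"x":-0.2,"y":-6.4,"z":14.5,"roll":-0.4,"claw":1.5}], "grip_force": 25}}

```text
time: 12.8
eef_pos: [0.6778, -0.1591, 0.0065]
tool_rot: [-2.544, 1.842, -0.004]
force: [-2.0, -0.5, 8.0]
grip_width: 0.0199
```

```bash
python3 snap.py w13
```

```text
t 12.8 [ 0.6778 -0.1591  0.0065] yaw -71.83 tilt [ 2.5e-03 -7.0e-04 -1.0e+00] w 0.019879881804502477
```

View pics/w13.png

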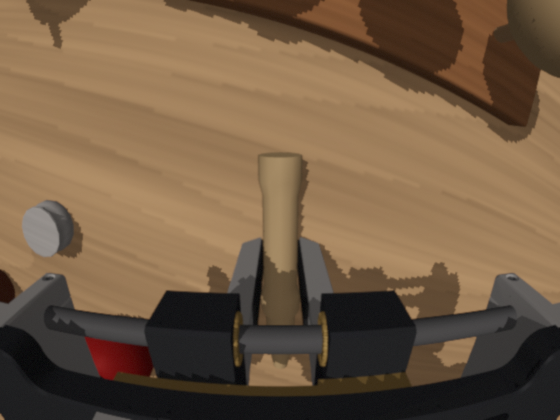

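{"fn": "carry_out", "kwargs": {"motion": [{"x":0,"y":0,"z":-1,"roll":0,"claw":1.5},{"x":0,"y":0,"z":-3,"roll":0,"claw":1.5},{"x":0,"y":0,"z":-6,"roll":0,"claw":1.5},{"x":0,"y":0,"z":-9,"roll":0,"claw":1.5},{"x":0,"y":0,"z":-9,"roll":0,"claw":1.5}]}}

```text
time: 13.35
eef_pos: [0.6793, -0.1591, 0.1002]
tool_rot: [-2.542, 1.841, -0.01]
force: [-0.5, -0.3, -0.5]
grip_width: 0.0199
```

```bash
python3 snap.py w14; python3 -c "
from h import *
go(.4487,-.3012,.1,-84.5)"
```

```text
t 13.35 [ 0.6793 -0.1591  0.1002] yaw -71.82 tilt [ 0.0071 -0.0013 -1.    ] w 0.0199099533931498
t 13.40 at [ 0.6782 -0.159   0.0979] yaw -71.82 w 0.0196 F [-0.9 -0.3 -0.7] -> x 6.35 y 26.24 z -0.31 roll 12.7
```

View pics/w14.png

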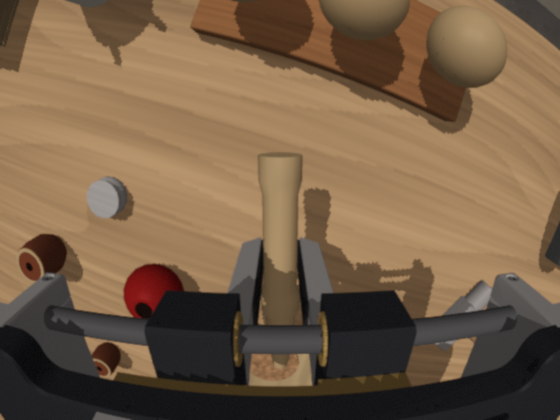

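```bash
python3 -c "
from fitw import *
st=pickle.load(open('pics/w13.pkl','rb'))
e=p2w('wrist',[(280,155),(280,235)],.014,st);print(e)
R=Ro.from_rotvec(st['tool_rot']).as_matrix();print(((e-st['eef_pos'])@R*1000).round(1))
"
```

```text
[[ 0.73296617 -0.14021694  0.014     ]
 [ 0.68981641 -0.15435941  0.014     ]]
[[ -0.7 -58.4  -7.4]
 [ -0.7 -13.   -7.5]]
```

{"fn": "carry_out", "kwargs": {"motion": [{"x":1,"y":4.2,"z":0,"roll":3,"claw":1.5},{"x":2,"y":8.4,"z":0,"roll":6,"claw":1.5},{"x":3,"y":12.6,"z":0,"roll":9,"claw":1.5},{"x":4,"y":16.8,"z":0,"roll":12,"claw":1.5},{"x":5,"y":21,"z":0,"roll":12.7,"claw":1.5},{"x":6,"y":25,"z":0,"roll":12.7,"claw":1.5},{"x":6.35,"y":26.2,"z":0,"roll":12.7,"claw":1.5},{"x":6.35,"y":26.2,"z":2,"roll":12.7,"claw":1.5},{"x":6.35,"y":26.2,"z":4,"roll":12.7,"claw":1.5},{"x":6.35,"y":26.2,"z":4,"roll":12.7,"claw":1.5}]}}

```text
time: 14.4
eef_pos: [0.4465, -0.2997, 0.0524]
tool_rot: [2.325, -2.112, -0.006]
force: [-0.0, 0.0, -0.5]
grip_width: 0.0197
```

```bash
python3 snap.py w15; python3 -c "
from h import *
go(.4487,-.3012,.0185,-84.5)"
```

```text
t 14.4 [ 0.4465 -0.2997  0.0524] yaw -84.48 tilt [-0.003   0.0021 -1.    ] w 0.019677285927813124
t 14.45 at [ 0.4471 -0.3001  0.0537] yaw -84.48 w 0.0196 F [ 0.4 -0.1 -0.5] -> x 0.13 y -0.15 z 3.52 roll 0.0
```

View pics/w15.png

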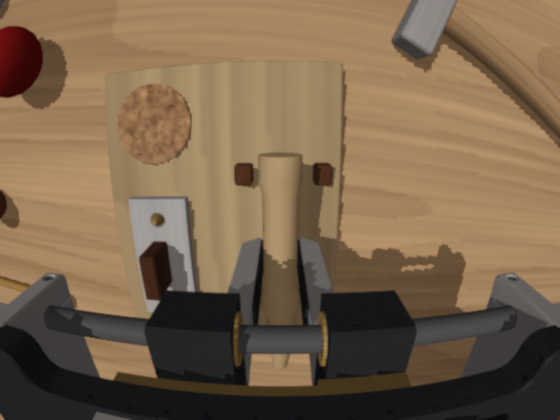

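{"fn": "carry_out", "kwargs": {"motion": [{"x":0.1,"y":-0.4,"z":1,"roll":0,"claw":1.5},{"x":0.1,"y":-0.4,"z":2,"roll":0,"claw":1.5},{"x":0.1,"y":-0.4,"z":2.6,"roll":0,"claw":1.5},{"x":0.1,"y":-0.4,"z":3,"roll":0,"claw":1.5},{"x":0.1,"y":-0.4,"z":3.2,"roll":0,"claw":1.5},{"x":0.1,"y":-0.4,"z":3.2,"roll":0,"claw":1.5}]}}

```text
time: 15.05
eef_pos: [0.4516, -0.3014, 0.0223]
tool_rot: [2.325, -2.112, -0.001]
force: [-0.1, 0.4, -0.9]
grip_width: 0.02
```

{"fn": "carry_out", "kwargs": {"motion": [{"x":0,"y":0,"z":0.2,"roll":0,"claw":1.5},{"x":0,"y":0,"z":0.2,"roll":0,"claw":1.5}]}}

```text
time: 15.25
eef_pos: [0.4519, -0.3016, 0.0206]
tool_rot: [-2.325, 2.113, -0.001]
force: [-0.8, -0.0, -0.7]
grip_width: 0.0195
```

{"fn": "carry_out", "kwargs": {"motion": [{"x":0,"y":0,"z":0.1,"roll":0,"claw":2},{"x":0,"y":0,"z":0.1,"roll":0,"claw":2.2},{"x":0,"y":0,"z":0.1,"roll":0,"claw":2.6},{"x":0,"y":0,"z":0.1,"roll":0,"claw":3.4},{"x":0,"y":0,"z":0.1,"roll":0,"claw":3.4},{"x":0,"y":0,"z":-2,"roll":0,"claw":3.4},{"x":0,"y":0,"z":-6,"roll":0,"claw":4},{"x":0,"y":1,"z":-11,"roll":0,"claw":6},{"x":0,"y":3,"z":-13,"roll":0,"claw":6.5},{"x":0,"y":3,"z":-13,"roll":0,"claw":6.5}]}}

```text
time: 16.25
eef_pos: [0.4213, -0.3058, 0.1537]
tool_rot: [-2.323, 2.115, -0.007]
force: [-0.3, 0.3, -0.4]
grip_width: 0.0607
```

```bash
python3 snap.py w16; python3 -c "
from h import *
crop(cv2.imread('pics/w16.png'),140,60,400,260,3,'pics/w16c.png')"
```

```text
t 16.25 [ 0.4213 -0.3058  0.1537] yaw -84.61 tilt [ 0.0034 -0.0031 -1.    ] w 0.0606794967662509
```

View pics/w16c.png

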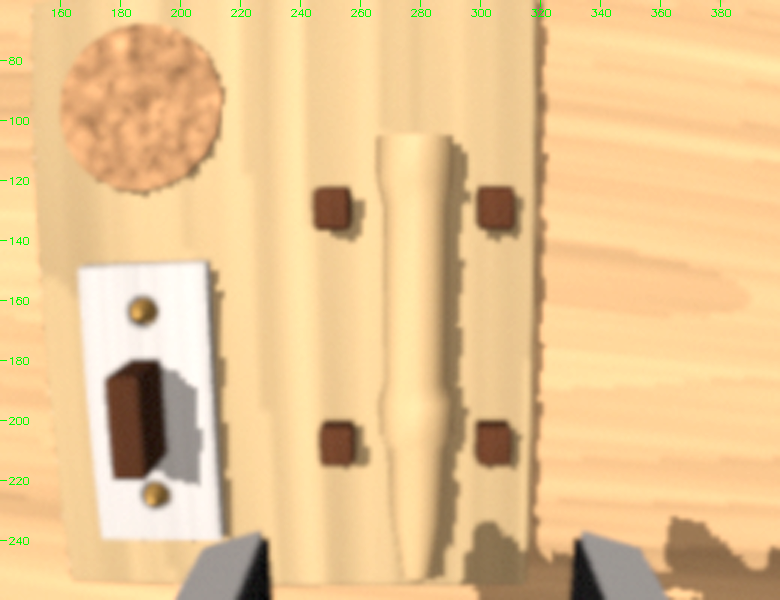

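```bash
python3 -c "
from h import *
go(.505,-.066,.15,-87.3)"
```

```text
t 16.30 at [ 0.4217 -0.3051  0.1519] yaw -84.59 w 0.0635 F [0.4 0.3 0.2] -> x -23.02 y -10.55 z 0.16 roll 2.7
```

{"fn": "carry_out", "kwargs": {"motion": [{"x":-4.6,"y":-2.1,"z":0,"roll":2.7,"claw":8.5},{"x":-9.2,"y":-4.2,"z":0,"roll":2.7,"claw":8.5},{"x":-13.8,"y":-6.3,"z":0,"roll":2.7,"claw":8.5},{"x":-18,"y":-8.2,"z":0,"roll":2.7,"claw":8.5},{"x":-21,"y":-9.8,"z":0,"roll":2.7,"claw":8.5},{"x":-23,"y":-10.5,"z":0,"roll":2.7,"claw":8.5},{"x":-23,"y":-10.5,"z":0,"roll":2.7,"claw":8.5},{"x":-23,"y":-10.5,"z":0,"roll":2.7,"claw":8.5},{"x":-23,"y":-10.5,"z":0,"roll":2.7,"claw":8.5}]}}

```text
time: 17.2
eef_pos: [0.5039, -0.0662, 0.1498]
tool_rot: [2.273, -2.167, -0.001]
force: [0.2, -0.0, 0.5]
grip_width: 0.085
```

```bash
python3 snap.py w17
```

```text
t 17.2 [ 0.5039 -0.0662  0.1498] yaw -87.27 tilt [-1.2e-03  1.0e-04 -1.0e+00] w 0.08499497145854425
```

View pics/w17.png

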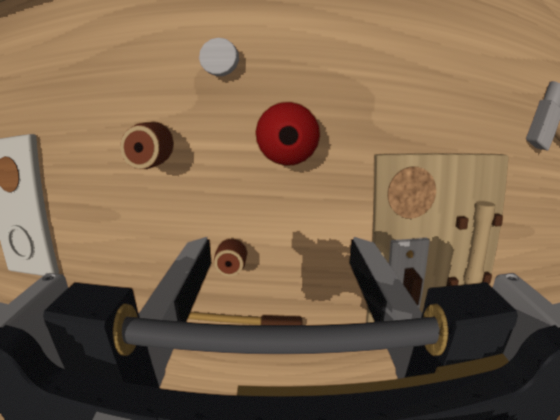

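```bash
python3 -c "
from fitw import *
st=pickle.load(open('pics/w17.pkl','rb'))
print(p2w('wrist',[(288,133),(288.5,135),(147.5,146.3),(228.5,262.5)],[.028,.056,.048,.036],st).round(4))
t=p2w('wrist',(288,133.5),.03,st)[0]
go(t[0],t[1],.01,-87.3)
"
```

```text
[[ 0.5666 -0.0699  0.028 ]
 [ 0.5666 -0.0696  0.056 ]
 [ 0.5532  0.0583  0.048 ]
 [ 0.4368 -0.0166  0.036 ]]
t 17.25 at [ 0.504  -0.0663  0.15  ] yaw -87.28 w 0.0854 F [ 0.8 -0.6 -0. ] -> x 0.65 y -6.22 z 13.99 roll 0.0
```

{"fn": "carry_out", "kwargs": {"motion": [{"x":0.6,"y":-4,"z":2,"roll":0,"claw":8.5},{"x":0.6,"y":-6.2,"z":5,"roll":0,"claw":8.5},{"x":0.6,"y":-6.2,"z":7,"roll":0,"claw":8.5},{"x":0.6,"y":-6.2,"z":10,"roll":0,"claw":8.5},{"x":0.6,"y":-6.2,"z":13,"roll":0,"claw":8.5},{"x":0.6,"y":-6.2,"z":14,"roll":0,"claw":7},{"x":0.6,"y":-6.2,"z":14,"roll":0,"claw":5.5},{"x":0.6,"y":-6.2,"z":14,"roll":0,"claw":5.5},{"x":0.6,"y":-6.2,"z":14,"roll":0,"claw":5.5},{"x":0.6,"y":-6.2,"z":14,"roll":0,"claw":5.5}], "grip_force": 20}}

```text
time: 18.25
eef_pos: [0.5675, -0.0686, 0.0119]
tool_rot: [-2.274, 2.166, -0.003]
force: [0.7, 0.0, 5.6]
grip_width: 0.0586
```

```bash
python3 snap.py w18
```

```text
t 18.25 [ 0.5675 -0.0686  0.0119] yaw -87.22 tilt [ 2.3e-03 -3.0e-04 -1.0e+00] w 0.05858845429525326
```

View pics/w18.png

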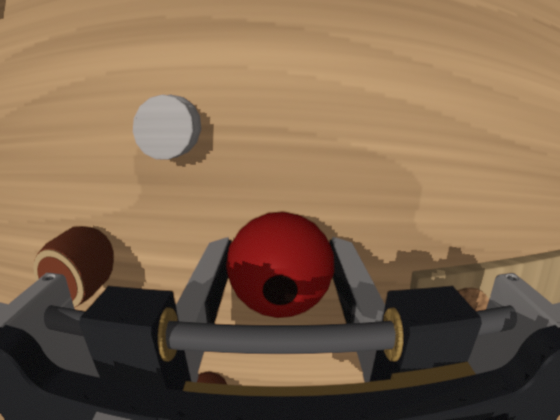

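{"fn": "carry_out", "kwargs": {"motion": [{"x":0,"y":0,"z":-1,"roll":0,"claw":5.5},{"x":0,"y":0,"z":-4,"roll":0,"claw":5.5},{"x":0,"y":0,"z":-8,"roll":0,"claw":5.5},{"x":0,"y":0,"z":-12,"roll":0,"claw":5.5},{"x":0,"y":0,"z":-15,"roll":0,"claw":5.5},{"x":0,"y":0,"z":-15,"roll":0,"claw":5.5}]}}

```text
time: 18.9
eef_pos: [0.5687, -0.0682, 0.1657]
tool_rot: [-2.272, 2.164, -0.009]
force: [-0.9, -0.5, -1.0]
grip_width: 0.0585
```

```bash
python3 -c "
from h import *
go(.38,.28,.16,-87.3)"
```

```text
t 18.90 at [ 0.5687 -0.0682  0.1657] yaw -87.21 w 0.0585 F [-0.9 -0.5 -1. ] -> x -35.70 y 17.16 z 0.41 roll 0.1
```

{"fn": "carry_out", "kwargs": {"motion": [{"x":-4,"y":2,"z":0,"roll":0,"claw":5.5},{"x":-8,"y":4,"z":0,"roll":0,"claw":5.5},{"x":-12,"y":6,"z":0,"roll":0,"claw":5.5},{"x":-16,"y":8,"z":0,"roll":0,"claw":5.5},{"x":-20,"y":10,"z":0,"roll":0,"claw":5.5},{"x":-24,"y":12,"z":0,"roll":0,"claw":5.5},{"x":-28,"y":14,"z":0,"roll":0,"claw":5.5},{"x":-32,"y":15.5,"z":0,"roll":0,"claw":5.5},{"x":-35,"y":16.8,"z":0,"roll":0,"claw":5.5},{"x":-35.7,"y":17.1,"z":0,"roll":0,"claw":5.5}]}}

```text
time: 19.9
eef_pos: [0.3762, 0.283, 0.1607]
tool_rot: [-2.28, 2.161, 0.001]
force: [0.2, 0.2, -0.3]
grip_width: 0.0586
```

{"fn": "carry_out", "kwargs": {"motion": [{"x":0,"y":0,"z":0,"roll":0,"claw":5.5},{"x":0,"y":0,"z":0,"roll":0,"claw":5.5},{"x":0,"y":0,"z":0,"roll":0,"claw":5.5}]}}

```text
time: 20.2
eef_pos: [0.379, 0.2786, 0.1604]
tool_rot: [2.273, -2.168, 0.0]
force: [0.2, -1.2, -1.3]
grip_width: 0.0588
```

```bash
python3 snap.py w19;  python3 -c "
from h import *
crop(cv2.imread('pics/w19.png'),200,60,400,240,4,'pics/w19c.png')"
```

```text
t 20.2 [0.379  0.2786 0.1604] yaw -87.31 tilt [-1.e-04 -5.e-04 -1.e+00] w 0.05880255606242553
```

View pics/w19.png

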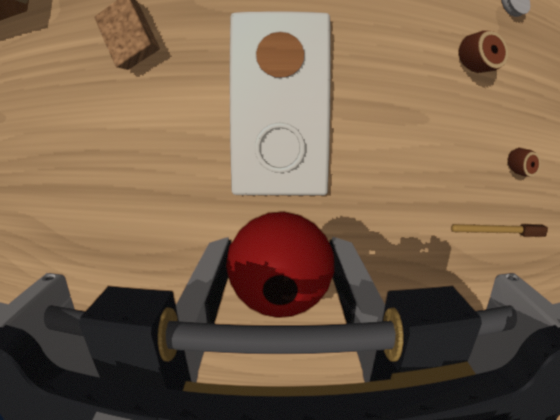

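View pics/w19c.png

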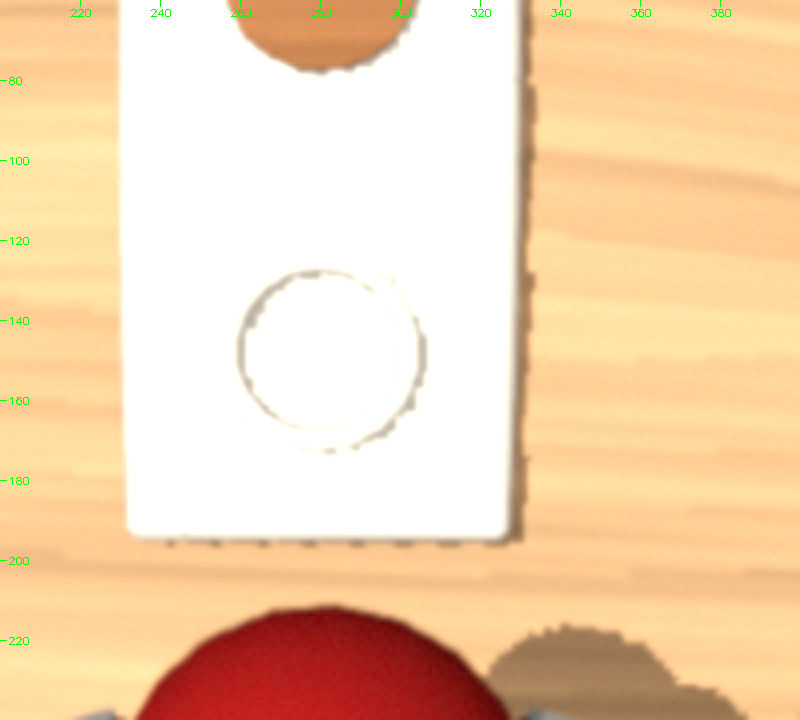

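```bash
python3 -c "
from fitw import *
x=fitw('w19',[[95,50,16],[95,-50,16],[-95,-50,16],[-95,50,16],[48,0,19],[-45,0,22]],[[230.5,12.5],[330,13],[328,194.5],[232.5,194.5],[280.5,55],[281,148]],[.4715,.283,.047])
st=pickle.load(open('pics/w19.pkl','rb'))
r=p2w('wrist',[(281,148),(280.5,55)],[.022,.019],st);print(r)
go(r[0][0],r[0][1],.06,-87.3)
"
```

```text
w19 [0.4707 0.283  0.0467]
[[-0.3, -0.4], [0.6, -0.8], [0.7, 1.4], [-0.3, 1.4], [-0.0, -0.7], [-0.5, -0.1]]
[[0.42576152 0.2804171  0.022     ]
 [0.51799048 0.2851921  0.019     ]]
t 20.25 at [0.379  0.2787 0.1604] yaw -87.32 w 0.0583 F [ 0.7  0.1 -0.5] -> x 0.05 y -4.68 z 10.04 roll -0.0
```

{"fn": "carry_out", "kwargs": {"motion": [{"x":0,"y":-2,"z":2,"roll":0,"claw":5.5},{"x":0,"y":-4.8,"z":4,"roll":0,"claw":5.5},{"x":0,"y":-4.8,"z":7,"roll":0,"claw":5.5},{"x":0,"y":-4.8,"z":10,"roll":0,"claw":5.5},{"x":0,"y":-4.8,"z":11.5,"roll":0,"claw":5.5},{"x":0,"y":-4.8,"z":12.2,"roll":0,"claw":5.5},{"x":0,"y":-4.8,"z":12.8,"roll":0,"claw":5.5},{"x":0,"y":-4.8,"z":12.8,"roll":0,"claw":5.5}]}}

```text
time: 21.05
eef_pos: [0.4266, 0.2824, 0.0328]
tool_rot: [-2.274, 2.166, -0.0]
force: [0.1, 0.4, -0.8]
grip_width: 0.0588
```

```bash
python3 snap.py w20;  python3 -c "
from h import *
go(.426,.2806,.028)"
```

```text
t 21.05 [0.4266 0.2824 0.0328] yaw -87.21 tilt [ 4.e-04  2.e-04 -1.e+00] w 0.05877811622315368
t 21.10 at [0.4267 0.2825 0.0332] yaw -87.21 w 0.0586 F [ 0.2  0.1 -1. ] -> x 0.19 y 0.08 z 0.52 roll 0.0
```

View pics/w20.png

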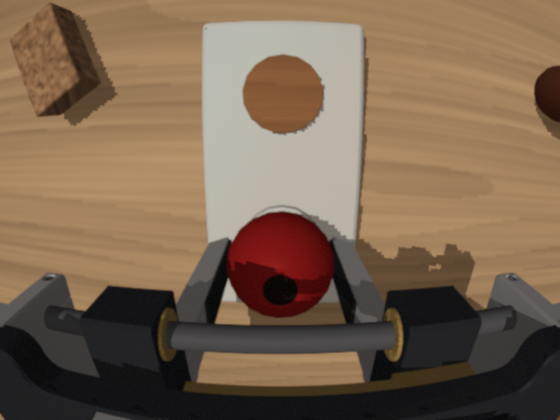

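{"fn": "carry_out", "kwargs": {"motion": [{"x":0.15,"y":0,"z":0.3,"roll":0,"claw":5.5},{"x":0.15,"y":0,"z":0.5,"roll":0,"claw":5.5},{"x":0.15,"y":0,"z":0.5,"roll":0,"claw":5.5}]}}

```text
time: 21.4
eef_pos: [0.427, 0.281, 0.028]
tool_rot: [-2.274, 2.166, -0.001]
force: [0.7, -0.0, 2.7]
grip_width: 0.0586
```

{"fn": "carry_out", "kwargs": {"motion": [{"x":0,"y":0,"z":0,"roll":0,"claw":6.1},{"x":0,"y":0,"z":0,"roll":0,"claw":6.4},{"x":0,"y":0,"z":0,"roll":0,"claw":7.5},{"x":0,"y":0,"z":0,"roll":0,"claw":8.5},{"x":0,"y":0,"z":-2,"roll":0,"claw":8.5},{"x":0,"y":0,"z":-6,"roll":0,"claw":8.5},{"x":0,"y":0,"z":-11,"roll":0,"claw":8.5},{"x":0,"y":2,"z":-13,"roll":0,"claw":8.5},{"x":0,"y":2,"z":-13,"roll":0,"claw":8.5},{"x":0,"y":2,"z":-13,"roll":0,"claw":8.5}]}}

```text
time: 22.4
eef_pos: [0.4066, 0.2796, 0.1575]
tool_rot: [-2.275, 2.166, -0.001]
force: [0.2, -0.4, -1.1]
grip_width: 0.0848
```

```bash
python3 snap.py w21;  python3 -c "
from h import *
go(.4368-.06,-.016,.15,-88)"
```

```text
t 22.4 [0.4066 0.2796 0.1575] yaw -87.2 tilt [ 1.e-03 -1.e-04 -1.e+00] w 0.08477879011652929
t 22.45 at [0.4066 0.2794 0.1568] yaw -87.22 w 0.0848 F [ 0.1 -0.5 -0. ] -> x 29.36 y 4.41 z 0.70 roll 0.8
```

View pics/w21.png

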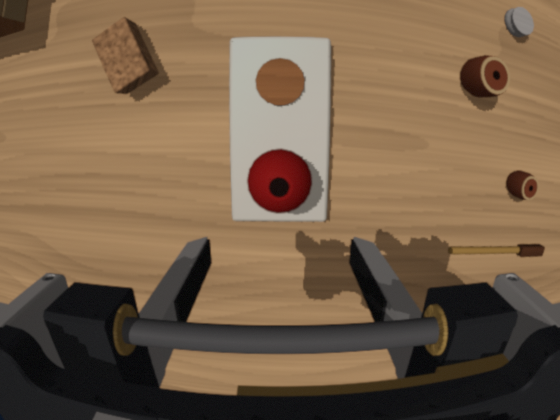

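```bash
python3 -c "
from fitw import *
st=pickle.load(open('pics/w21.pkl','rb'))
b=p2w('wrist',[(279.5,181),(278.7,186.7)],[.044,.072],st);print(b.round(4))
c,s=np.cos(.0467),np.sin(.0467); d=b[:,:2]-[.4707,.283]; print((d@np.array([[c,-s],[s,c]])).round(4))
print(p2w('wrist',[(524,186)],[.036],st).round(4))
go(.4367,-.0162,.08,-88)"
```

```text
[[0.4256 0.2816 0.044 ]
 [0.4265 0.2823 0.072 ]]
[[-0.0451  0.0007]
 [-0.0442  0.0013]]
[[ 0.4375 -0.0053  0.036 ]]
t 22.45 at [0.4066 0.2794 0.1568] yaw -87.22 w 0.0848 F [ 0.1 -0.5 -0. ] -> x 29.67 y -1.58 z 7.70 roll 0.8
```

{"fn": "carry_out", "kwargs": {"motion": [{"x":4,"y":-0.3,"z":0,"roll":0.8,"claw":6.5},{"x":9,"y":-0.6,"z":0,"roll":0.8,"claw":6.5},{"x":14,"y":-0.8,"z":0,"roll":0.8,"claw":6.5},{"x":19,"y":-1.1,"z":1,"roll":0.8,"claw":6.5},{"x":24,"y":-1.4,"z":2,"roll":0.8,"claw":6.5},{"x":27,"y":-1.6,"z":3,"roll":0.8,"claw":6.5},{"x":29,"y":-1.6,"z":4,"roll":0.8,"claw":6.5},{"x":29.7,"y":-1.6,"z":6,"roll":0.8,"claw":6.5},{"x":29.7,"y":-1.6,"z":7.5,"roll":0.8,"claw":6.5},{"x":29.7,"y":-1.6,"z":7.5,"roll":0.8,"claw":6.5}]}}

```text
time: 23.45
eef_pos: [0.4352, -0.0165, 0.0798]
tool_rot: [2.257, -2.181, -0.006]
force: [0.9, -0.1, 0.8]
grip_width: 0.065
```

{"fn": "carry_out", "kwargs": {"motion": [{"x":0,"y":0,"z":0,"roll":0,"claw":6.5},{"x":0,"y":0,"z":0,"roll":0,"claw":6.5}]}}

```text
time: 23.65
eef_pos: [0.4371, -0.0158, 0.0827]
tool_rot: [-2.26, 2.182, 0.0]
force: [-0.3, 0.3, 1.2]
grip_width: 0.0649
```

```bash
python3 snap.py w22
```

```text
t 23.65 [ 0.4371 -0.0158  0.0827] yaw -87.98 tilt [-0.e+00  1.e-04 -1.e+00] w 0.06486648090356555
```

View pics/w22.png

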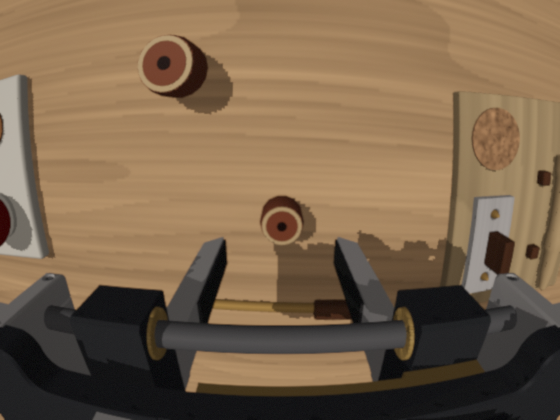

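```bash
python3 -c "
from fitw import *
st=pickle.load(open('pics/w22.pkl','rb'))
print(p2w('wrist',[(282,224.5),(165,65)],[.036,.048],st).round(4))
c=p2w('wrist',(282,224.5),.036,st)[0]
go(c[0],c[1],.004,-88)
go(.4367,-.0162,.004,-88)"
```

```text
[[ 0.4372 -0.0167  0.036 ]
 [ 0.5511  0.0664  0.048 ]]
t 23.70 at [ 0.4373 -0.0158  0.0829] yaw -87.98 w 0.0647 F [-0.   0.2  0.2] -> x 0.09 y 0.02 z 7.89 roll 0.0
t 23.70 at [ 0.4373 -0.0158  0.0829] yaw -87.98 w 0.0647 F [-0.   0.2  0.2] -> x 0.04 y 0.06 z 7.89 roll 0.0
```

{"fn": "carry_out", "kwargs": {"motion": [{"x":0.1,"y":0,"z":3,"roll":0,"claw":6.5},{"x":0.1,"y":0,"z":6,"roll":0,"claw":6},{"x":0.1,"y":0,"z":7.5,"roll":0,"claw":5},{"x":0.1,"y":0,"z":7.9,"roll":0,"claw":4.2},{"x":0.1,"y":0,"z":7.9,"roll":0,"claw":3},{"x":0.1,"y":0,"z":7.9,"roll":0,"claw":3},{"x":0.1,"y":0,"z":7.9,"roll":0,"claw":3},{"x":0.1,"y":0,"z":7.9,"roll":0,"claw":3},{"x":0.1,"y":0,"z":7.9,"roll":0,"claw":3}], "grip_force": 15}}

```text
time: 24.6
eef_pos: [0.4375, -0.0171, 0.0042]
tool_rot: [-2.259, 2.182, -0.002]
force: [-1.6, -0.2, 10.4]
grip_width: 0.0337
```

```bash
python3 snap.py w23
```

```text
t 24.6 [ 0.4375 -0.0171  0.0042] yaw -88.02 tilt [ 1.3e-03 -1.0e-04 -1.0e+00] w 0.03365369966653325
```

View pics/w23.png

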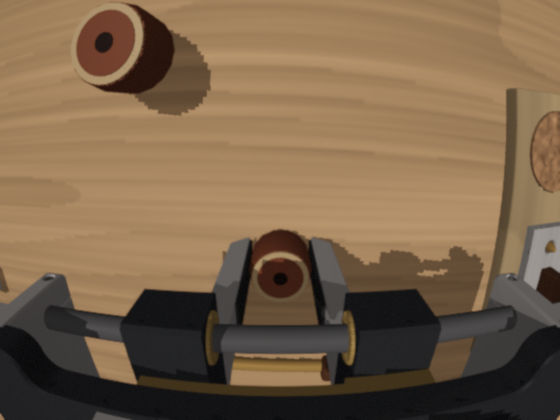

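{"fn": "carry_out", "kwargs": {"motion": [{"x":0,"y":0,"z":-0.5,"roll":0,"claw":3},{"x":0,"y":0,"z":-2,"roll":0,"claw":3},{"x":0,"y":0,"z":-5,"roll":0,"claw":3},{"x":0,"y":0,"z":-9,"roll":0,"claw":3},{"x":0,"y":0,"z":-12,"roll":0,"claw":3},{"x":0,"y":0,"z":-12,"roll":0,"claw":3},{"x":0,"y":0,"z":-12,"roll":0,"claw":3}]}}

```text
time: 25.35
eef_pos: [0.4371, -0.0172, 0.1241]
tool_rot: [-2.259, 2.182, -0.002]
force: [-0.3, 0.4, -1.3]
grip_width: 0.0336
```

```bash
python3 snap.py w24;  python3 -c "
from h import *
go(.5185,.2853,.1,-87.3)"
```

```text
t 25.35 [ 0.4371 -0.0172  0.1241] yaw -88.03 tilt [ 1.7e-03 -4.0e-04 -1.0e+00] w 0.033585614073387164
t 25.40 at [ 0.4365 -0.0172  0.1232] yaw -88.02 w 0.0333 F [ 0.4 -0.1 -0.3] -> x -29.95 y -9.24 z 2.32 roll -0.7
```

View pics/w24.png

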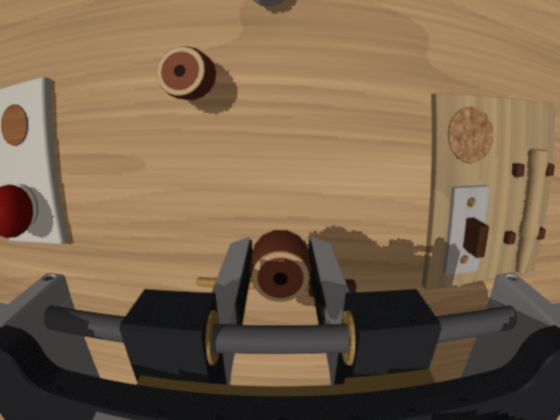

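{"fn": "carry_out", "kwargs": {"motion": [{"x":-3.5,"y":-1,"z":0,"roll":-0.7,"claw":3},{"x":-7.5,"y":-2.2,"z":0,"roll":-0.7,"claw":3},{"x":-11.5,"y":-3.5,"z":0,"roll":-0.7,"claw":3},{"x":-15.5,"y":-4.7,"z":0,"roll":-0.7,"claw":3},{"x":-19.5,"y":-6,"z":0,"roll":-0.7,"claw":3},{"x":-23.5,"y":-7.2,"z":0,"roll":-0.7,"claw":3},{"x":-27,"y":-8.4,"z":0,"roll":-0.7,"claw":3},{"x":-29.5,"y":-9.1,"z":1,"roll":-0.7,"claw":3},{"x":-29.95,"y":-9.25,"z":2.3,"roll":-0.7,"claw":3},{"x":-29.95,"y":-9.25,"z":4,"roll":-0.7,"claw":3}]}}

```text
time: 26.4
eef_pos: [0.5181, 0.2863, 0.0815]
tool_rot: [2.274, -2.166, -0.002]
force: [0.4, 0.1, 0.4]
grip_width: 0.0335
```

{"fn": "carry_out", "kwargs": {"motion": [{"x":0,"y":0,"z":1,"roll":0,"claw":3},{"x":0,"y":0,"z":1.5,"roll":0,"claw":3},{"x":0,"y":0,"z":1.5,"roll":0,"claw":3},{"x":0,"y":0,"z":1.5,"roll":0,"claw":3}]}}

```text
time: 26.8
eef_pos: [0.5191, 0.2853, 0.0689]
tool_rot: [-2.272, 2.169, -0.0]
force: [0.2, 0.7, 0.7]
grip_width: 0.0334
```

```bash
python3 snap.py w25;  python3 -c "
from h import *
go(.5185,.2853,.0235,-87.3)"
```

```text
t 26.8 [0.5191 0.2853 0.0689] yaw -87.33 tilt [ 3.e-04  1.e-04 -1.e+00] w 0.03339583052572228
t 26.85 at [0.5193 0.2854 0.0691] yaw -87.33 w 0.0334 F [0.2 0.7 0.6] -> x 0.01 y 0.08 z 4.56 roll -0.0
```

View pics/w25.png

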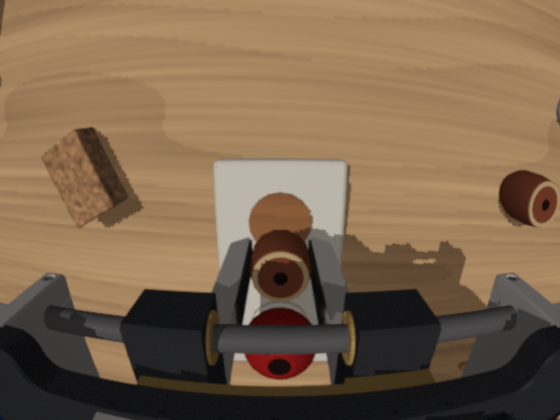

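{"fn": "carry_out", "kwargs": {"motion": [{"x":0,"y":0,"z":1.5,"roll":0,"claw":3},{"x":0,"y":0,"z":3,"roll":0,"claw":3},{"x":0,"y":0,"z":3.8,"roll":0,"claw":3},{"x":0,"y":0,"z":4.3,"roll":0,"claw":3},{"x":0,"y":0,"z":4.5,"roll":0,"claw":3},{"x":0,"y":0,"z":4.5,"roll":0,"claw":3}]}}

```text
time: 27.45
eef_pos: [0.5188, 0.2856, 0.0234]
tool_rot: [2.273, -2.168, -0.0]
force: [0.1, -0.3, -0.5]
grip_width: 0.0336
```

{"fn": "carry_out", "kwargs": {"motion": [{"x":0,"y":0,"z":0.1,"roll":0,"claw":3},{"x":0,"y":0,"z":0.1,"roll":0,"claw":3.4},{"x":0,"y":0,"z":0.1,"roll":0,"claw":3.6},{"x":0,"y":0,"z":0.1,"roll":0,"claw":4.2},{"x":0,"y":0,"z":0.1,"roll":0,"claw":5.5},{"x":0,"y":0,"z":0,"roll":0,"claw":5.5},{"x":0,"y":0,"z":-2,"roll":0,"claw":5.5},{"x":0,"y":0,"z":-6,"roll":0,"claw":5.5},{"x":0,"y":1,"z":-10,"roll":0,"claw":7},{"x":0,"y":3,"z":-14,"roll":0,"claw":7.5}]}}

```text
time: 28.45
eef_pos: [0.4893, 0.2839, 0.1649]
tool_rot: [-2.272, 2.17, 0.001]
force: [0.6, 0.5, 0.6]
grip_width: 0.0674
```

{"fn": "carry_out", "kwargs": {"motion": [{"x":0,"y":3,"z":0,"roll":0,"claw":7.5},{"x":0,"y":3,"z":0,"roll":0,"claw":7.5},{"x":0,"y":3,"z":0,"roll":0,"claw":7.5}]}}

```text
time: 28.75
eef_pos: [0.459, 0.2826, 0.1639]
tool_rot: [-2.273, 2.168, -0.001]
force: [0.1, -0.1, 0.2]
grip_width: 0.0751
```

```bash
python3 snap.py w26;  python3 -c "
from h import *
go(.553-.06,.0664,.15,-88)"
```

```text
t 28.75 [0.459  0.2826 0.1639] yaw -87.28 tilt [ 9.e-04 -1.e-04 -1.e+00] w 0.07512766705773065
t 28.80 at [0.4594 0.2825 0.1635] yaw -87.32 w 0.0747 F [ 0.6  0.1 -0.2] -> x 21.74 y -2.34 z 1.35 roll 0.7
```

View pics/w26.png

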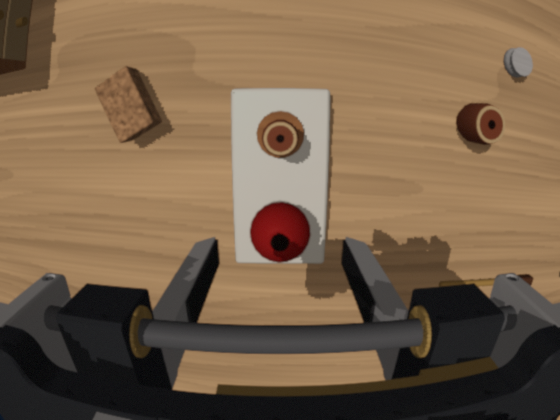

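```bash
python3 -c "
from fitw import *
st=pickle.load(open('pics/w26.pkl','rb'))
b=p2w('wrist',[(279.5,139)],[.055],st);print(b.round(4))
c,s=np.cos(.0467),np.sin(.0467); d=b[:,:2]-[.4707,.283]; print((d@np.array([[c,-s],[s,c]])).round(4))
go(.553-.06,.0664,.15,-84.5)"
```

```text
[[0.5169 0.2864 0.055 ]]
[[0.0464 0.0012]]
t 28.80 at [0.4594 0.2825 0.1635] yaw -87.32 w 0.0747 F [ 0.6  0.1 -0.2] -> x 21.74 y -2.34 z 1.35 roll -2.8
```

{"fn": "carry_out", "kwargs": {"motion": [{"x":4.5,"y":-0.5,"z":0,"roll":-2.8,"claw":7.5},{"x":9,"y":-1,"z":0.5,"roll":-2.8,"claw":7.5},{"x":13.5,"y":-1.5,"z":1,"roll":-2.8,"claw":7.5},{"x":17.5,"y":-2,"z":1.3,"roll":-2.8,"claw":7.5},{"x":20.5,"y":-2.3,"z":1.3,"roll":-2.8,"claw":7.5},{"x":21.7,"y":-2.3,"z":1.3,"roll":-2.8,"claw":7.5},{"x":21.7,"y":-2.3,"z":1.3,"roll":-2.8,"claw":7.5},{"x":21.7,"y":-2.3,"z":1.3,"roll":-2.8,"claw":7.5},{"x":21.7,"y":-2.3,"z":1.3,"roll":-2.8,"claw":7.5}]}}

```text
time: 29.7
eef_pos: [0.4922, 0.0687, 0.1505]
tool_rot: [-2.327, 2.11, 0.001]
force: [0.6, 0.5, 0.2]
grip_width: 0.0751
```

```bash
python3 snap.py w27
```

```text
t 29.7 [0.4922 0.0687 0.1505] yaw -84.39 tilt [-0.e+00  6.e-04 -1.e+00] w 0.07505204066106867
```

View pics/w27.png

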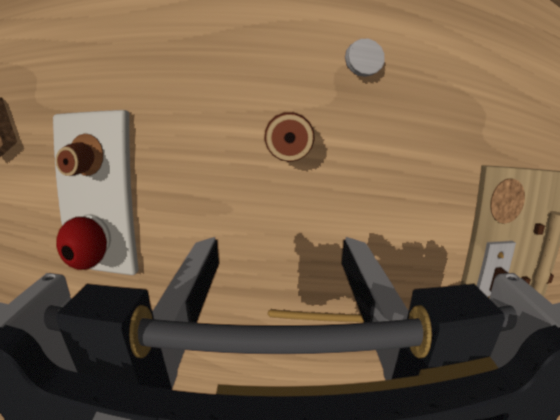

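```bash
python3 -c "
from fitw import *
st=pickle.load(open('pics/w27.pkl','rb'))
c=p2w('wrist',(289,137.2),.048,st)[0]; print(c)
go(c[0],c[1],.006,-84.5)"
```

```text
[0.55264586 0.06752272 0.048     ]
t 29.75 at [0.4921 0.0685 0.1505] yaw -84.39 w 0.0751 F [0.1 1.  0.1] -> x 0.70 y -6.01 z 14.45 roll 0.1
```

{"fn": "carry_out", "kwargs": {"motion": [{"x":0.7,"y":-4,"z":2,"roll":0,"claw":7.5},{"x":0.7,"y":-6,"z":5,"roll":0,"claw":7.5},{"x":0.7,"y":-6,"z":7.5,"roll":0,"claw":7.5},{"x":0.7,"y":-6,"z":11,"roll":0,"claw":7},{"x":0.7,"y":-6,"z":13.5,"roll":0,"claw":6.5},{"x":0.7,"y":-6,"z":14.4,"roll":0,"claw":5.5},{"x":0.7,"y":-6,"z":14.4,"roll":0,"claw":4.2},{"x":0.7,"y":-6,"z":14.4,"roll":0,"claw":4.2},{"x":0.7,"y":-6,"z":14.4,"roll":0,"claw":4.2},{"x":0.7,"y":-6,"z":14.4,"roll":0,"claw":4.2}], "grip_force": 20}}

```text
time: 30.75
eef_pos: [0.5533, 0.0659, 0.0076]
tool_rot: [-2.324, 2.112, -0.002]
force: [-0.5, -0.6, -1.5]
grip_width: 0.0461
```

{"fn": "carry_out", "kwargs": {"motion": [{"x":0,"y":0,"z":0,"roll":0,"claw":4.2},{"x":0,"y":0,"z":-0.5,"roll":0,"claw":4.2},{"x":0,"y":0,"z":-2,"roll":0,"claw":4.2},{"x":0,"y":0,"z":-5,"roll":0,"claw":4.2},{"x":0,"y":0,"z":-9,"roll":0,"claw":4.2},{"x":0,"y":0,"z":-11,"roll":0,"claw":4.2},{"x":0,"y":0,"z":-11,"roll":0,"claw":4.2},{"x":0,"y":0,"z":-11,"roll":0,"claw":4.2}]}}

```text
time: 31.55
eef_pos: [0.5527, 0.0656, 0.1173]
tool_rot: [-2.324, 2.112, -0.001]
force: [-0.6, -0.0, -1.7]
grip_width: 0.0457
```

```bash
python3 snap.py w28; python3 -c "
from h import *
c,s=np.cos(.097),np.sin(.097)
X=.4542+.065*c-.045*s; Y=-.2555+.065*s+.045*c; print(X,Y)
go(X,Y,.1,-84.5)"
```

```text
t 31.55 [0.5527 0.0656 0.1173] yaw -84.52 tilt [ 0.0012 -0.     -1.    ] w 0.04570238374647867
0.5145362890195853 -0.2044164192000494
t 31.60 at [0.5522 0.0656 0.1165] yaw -84.51 w 0.0455 F [ 0.1 -0.3 -0.6] -> x 26.52 y 6.33 z 1.65 roll -0.0
```

View pics/w28.png

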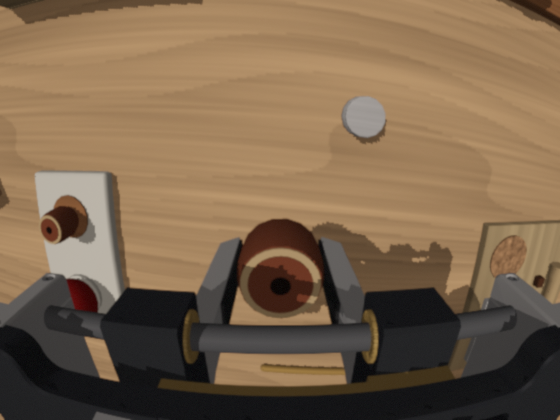

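{"fn": "carry_out", "kwargs": {"motion": [{"x":3.5,"y":0.8,"z":0,"roll":0,"claw":4.2},{"x":7.5,"y":1.8,"z":0,"roll":0,"claw":4.2},{"x":11.5,"y":2.8,"z":0,"roll":0,"claw":4.2},{"x":15.5,"y":3.7,"z":0,"roll":0,"claw":4.2},{"x":19.5,"y":4.7,"z":0,"roll":0,"claw":4.2},{"x":23,"y":5.5,"z":0,"roll":0,"claw":4.2},{"x":25.5,"y":6.1,"z":0.5,"roll":0,"claw":4.2},{"x":26.5,"y":6.3,"z":1.6,"roll":0,"claw":4.2},{"x":26.5,"y":6.3,"z":3,"roll":0,"claw":4.2},{"x":26.5,"y":6.3,"z":4.5,"roll":0,"claw":4.2}]}}

```text
time: 32.6
eef_pos: [0.5151, -0.2025, 0.0698]
tool_rot: [-2.326, 2.111, 0.002]
force: [1.0, -0.2, -0.2]
grip_width: 0.0451
```

{"fn": "carry_out", "kwargs": {"motion": [{"x":0,"y":0,"z":0,"roll":0,"claw":4.2},{"x":0,"y":0,"z":0,"roll":0,"claw":4.2},{"x":0,"y":0,"z":0,"roll":0,"claw":4.2}]}}

```text
time: 32.9
eef_pos: [0.5157, -0.2032, 0.0718]
tool_rot: [-2.326, 2.111, -0.0]
force: [0.1, 0.1, 0.2]
grip_width: 0.0453
```

```bash
python3 snap.py w29; python3 -c "
from h import *
go(.5145,-.2044,.0245,-84.5)"
```

```text
t 32.9 [ 0.5157 -0.2032  0.0718] yaw -84.44 tilt [ 5.e-04  1.e-04 -1.e+00] w 0.04527840358316354
t 32.95 at [ 0.5158 -0.2035  0.072 ] yaw -84.45 w 0.0451 F [ 1.1 -0.1 -0.9] -> x 0.07 y 0.14 z 4.75 roll 0.0
```

View pics/w29.png

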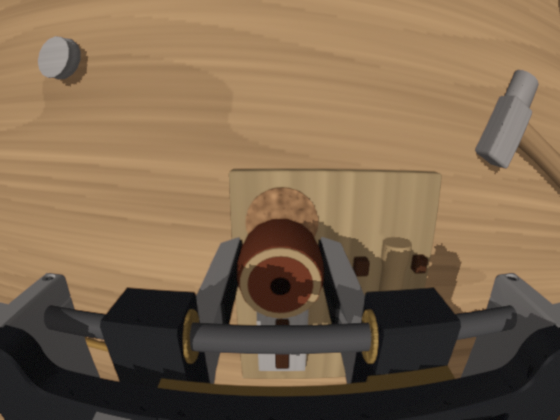

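{"fn": "carry_out", "kwargs": {"motion": [{"x":0.1,"y":0.1,"z":1.5,"roll":0,"claw":4.2},{"x":0.1,"y":0.1,"z":3,"roll":0,"claw":4.2},{"x":0.1,"y":0.1,"z":3.8,"roll":0,"claw":4.2},{"x":0.1,"y":0.1,"z":4.3,"roll":0,"claw":4.2},{"x":0.1,"y":0.1,"z":4.6,"roll":0,"claw":4.2},{"x":0.1,"y":0.1,"z":4.6,"roll":0,"claw":4.2}]}}

```text
time: 33.55
eef_pos: [0.5143, -0.205, 0.0251]
tool_rot: [2.325, -2.112, -0.001]
force: [0.5, -1.5, -0.0]
grip_width: 0.0449
```

{"fn": "carry_out", "kwargs": {"motion": [{"x":0,"y":0,"z":0.1,"roll":0,"claw":4.2},{"x":0,"y":0,"z":0.1,"roll":0,"claw":4.2}]}}

```text
time: 33.75
eef_pos: [0.5146, -0.2052, 0.0248]
tool_rot: [-2.325, 2.112, -0.001]
force: [-0.1, -0.1, -0.3]
grip_width: 0.0451
```

{"fn": "carry_out", "kwargs": {"motion": [{"x":0,"y":0,"z":0.1,"roll":0,"claw":4.6},{"x":0,"y":0,"z":0.1,"roll":0,"claw":4.8},{"x":0,"y":0,"z":0.1,"roll":0,"claw":5.4},{"x":0,"y":0,"z":0.1,"roll":0,"claw":6.5},{"x":0,"y":0,"z":0,"roll":0,"claw":6.5},{"x":0,"y":0,"z":-2,"roll":0,"claw":6.5},{"x":0,"y":0,"z":-6,"roll":0,"claw":6.5},{"x":0,"y":1,"z":-11,"roll":0,"claw":6.5},{"x":0,"y":5,"z":-15,"roll":0,"claw":6.5},{"x":0,"y":7,"z":-17,"roll":0,"claw":6.5}]}}

```text
time: 34.75
eef_pos: [0.4438, -0.212, 0.1968]
tool_rot: [-2.325, 2.112, -0.003]
force: [0.2, 0.0, 1.4]
grip_width: 0.0652
```

{"fn": "carry_out", "kwargs": {"motion": [{"x":0,"y":2,"z":0,"roll":0,"claw":6.5},{"x":0,"y":2,"z":0,"roll":0,"claw":6.5},{"x":0,"y":2,"z":0,"roll":0,"claw":6.5},{"x":0,"y":2,"z":0,"roll":0,"claw":6.5}]}}

```text
time: 35.15
eef_pos: [0.4253, -0.2135, 0.1943]
tool_rot: [-2.326, 2.112, 0.001]
force: [-0.2, 0.2, -0.1]
grip_width: 0.0649
```

```bash
python3 snap.py w30; python3 -c "
from h import *
crop(cv2.imread('pics/w30.png'),210,20,400,230,3,'pics/w30c.png')"
```

```text
t 35.15 [ 0.4253 -0.2135  0.1943] yaw -84.48 tilt [-1.e-04  4.e-04 -1.e+00] w 0.06492026357182838
```

View pics/w30c.png

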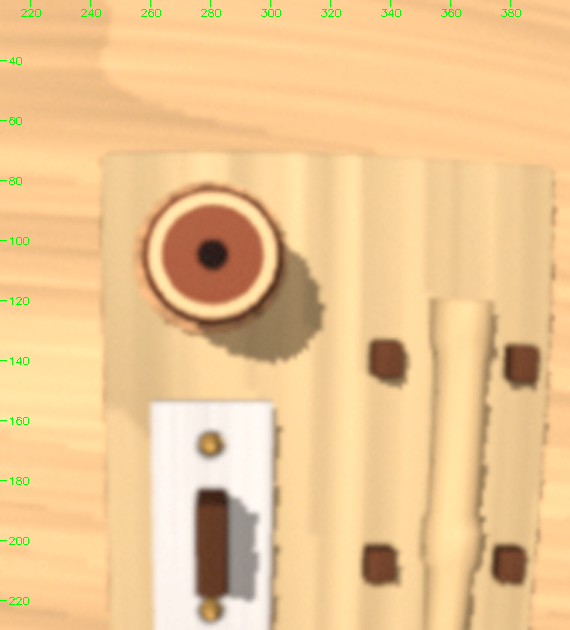

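```bash
python3 -c "
from h import *
go(.279,-.615,.205,-65.6)"
```

```text
t 35.20 at [ 0.4253 -0.2134  0.1941] yaw -84.47 w 0.0650 F [0.  0.2 0.6] -> x 38.56 y 18.43 z -1.11 roll -18.9
```

{"fn": "carry_out", "kwargs": {"motion": [{"x":4,"y":1.9,"z":-1,"roll":-3,"claw":6.5},{"x":8,"y":3.8,"z":-1,"roll":-6,"claw":6.5},{"x":12,"y":5.7,"z":-1,"roll":-9,"claw":6.5},{"x":16,"y":7.6,"z":-1,"roll":-12,"claw":6.5},{"x":20,"y":9.6,"z":-1,"roll":-15,"claw":6.5},{"x":24,"y":11.5,"z":-1,"roll":-18.9,"claw":6.5},{"x":28,"y":13.4,"z":-1,"roll":-18.9,"claw":6.5},{"x":32,"y":15.3,"z":-1,"roll":-18.9,"claw":6.5},{"x":36,"y":17.2,"z":-1,"roll":-18.9,"claw":6.5},{"x":38,"y":18.2,"z":-1,"roll":-18.9,"claw":6.5}]}}

```text
time: 36.2
eef_pos: [0.2781, -0.6126, 0.2031]
tool_rot: [2.639, -1.705, -0.002]
force: [-1.1, 0.4, -0.1]
grip_width: 0.0652
```

{"fn": "carry_out", "kwargs": {"motion": [{"x":0,"y":0,"z":0,"roll":0,"claw":6.5},{"x":0,"y":0,"z":0,"roll":0,"claw":6.5},{"x":0,"y":0,"z":0,"roll":0,"claw":6.5},{"x":0,"y":0,"z":0,"roll":0,"claw":6.5}]}}

```text
time: 36.6
eef_pos: [0.2811, -0.6085, 0.2045]
tool_rot: [-2.642, 1.699, -0.0]
force: [-0.6, 0.0, 0.6]
grip_width: 0.0652
```

```bash
python3 -c "
from h import *
a=arm.camera('scene')[:,:,::-1].copy(); b=arm.camera('top')[:,:,::-1].copy()
cv2.imwrite('pics/sF.png',a);cv2.imwrite('pics/tF.png',b)
crop(b,340,190,470,330,5,'pics/tF1.png'); crop(b,80,190,160,315,4,'pics/tF2.png')
crop(a,90,110,200,235,6,'pics/sF1.png'); crop(a,375,120,465,230,5,'pics/sF2.png')
c1=cv2.imread('pics/tF1.png');c2=cv2.imread('pics/sF2.png')
"
```

```text
(no output)
```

View pics/tF1.png

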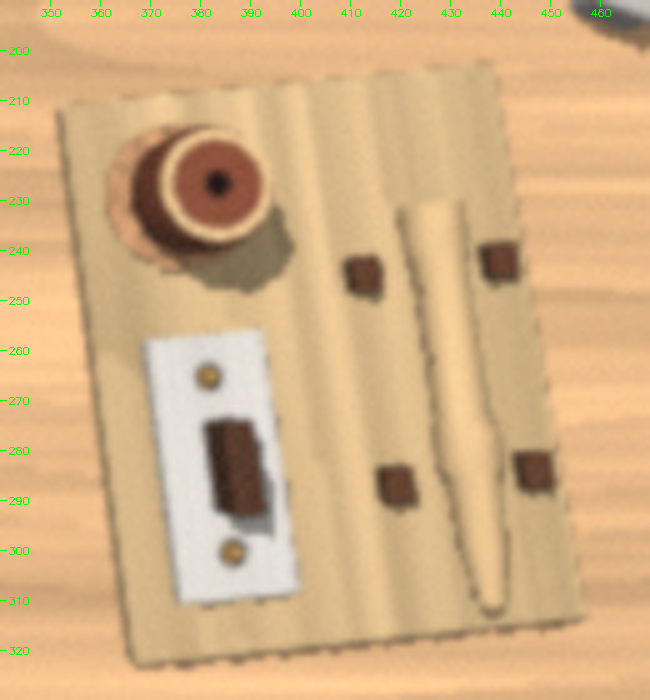

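View pics/sF1.png

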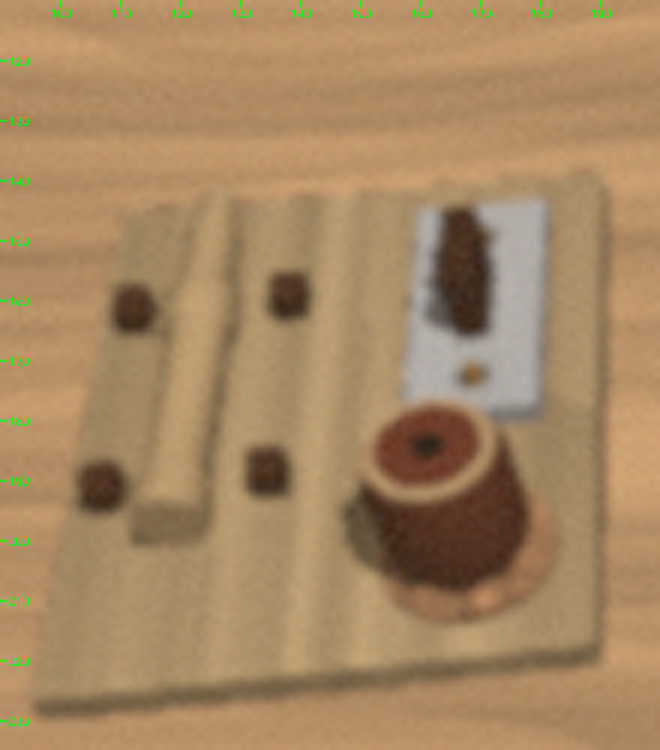

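View pics/sF2.png

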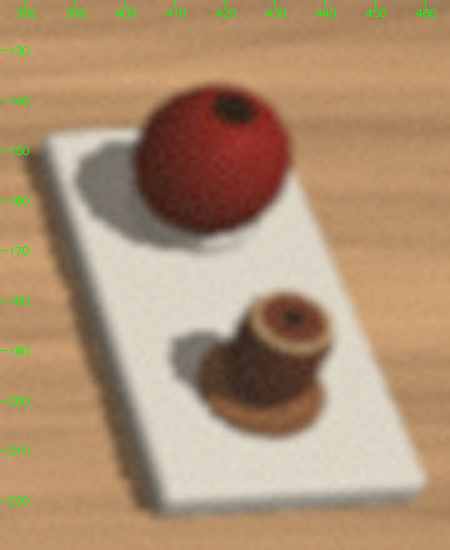

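View pics/tF2.png

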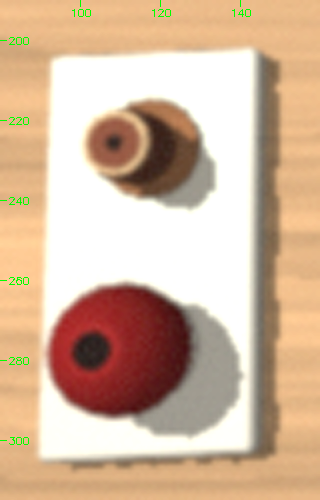

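```bash
python3 -c "
from h import *
def loc(q,z,p):
    d=p2w('top',q,z)[:,:2]-p[:2]; c,s=np.cos(p[2]),np.sin(p[2]); return (d@np.array([[c,-s],[s,c]])*1000).round(1)
B=(.4539,-.2532,.0937);S=(.4708,.2833,.0485)
print('lcup',loc((383,226.5),.065,B)); k=loc([(438,312),(426.5,230.5)],.026,B); print('ken',k,(k[0]*62+k[1]*88)/150,np.arctan2(*(k[1]-k[0])[::-1]))
print('tmpl holes/pins',loc([(381.7,265.2),(386.5,300.2)],.024,B),'corners',loc([(369.2,258),(392,256),(399.5,308.5),(375.7,310.5)],.022,B).mean(0))
print('scup',loc((108.5,226),.055,S),'tama',loc((110,277.5),.044,S),loc((102.8,277.3),.072,S))
st=arm.get_state();print(st['time'],abs(st['dq']).max())
"
```

```text
lcup [[64.8 43.5]]
ken [[-96.4 -46.3]
 [ 52.6 -48.6]] [ -8.98666667 -47.64933333] -0.015435015749353864
tmpl holes/pins [[ -3.4  43.8]
 [-67.   43.7]] corners [-36.     43.325]
scup [[45.8  1.8]] tama [[-45.5   2. ]] [[-44.3   2.3]]
36.7 0.003573946731551234
```

All five parts check out within tolerance, so I'm handing in.

```bash
python3 -c "
from cell import arm
print(arm.close_job())"
```

```text
the job is handed in; nothing more can be done
None
```

Both kits are made up and the job is handed in at about 37 s of the 131 s allowed; it returned no verdict.

These are positions from the last top-camera picture, with the arm clear of everything and nearly still (about 0.004 rad/s at the joints):

| Part | Measured x, y (mm) | Target (mm) | Allowed |
|---|---|---|---|
| Template on the pins (board frame) | −36, 43 | −35, 45 | ±4 |
| Ken between its stops (board frame) | −9, −48; about 0.015 rad off | −10, −45 | 22 along, 10 across, 0.2 rad |
| Larger cup on cork (board frame) | 65, 43.5 | 65, 45 | ±12 |
| Tama in the ring (stand frame) | −45, 2 | −45, 0 | ±8 |
| Smaller cup on pad (stand frame) | 46, 2 | 48, 0 | ±12 |

Both brass pins show through the template's holes with the plate flat, and both cups look upright in the scene camera. Heights were judged from the pictures and release heights, not measured at the end.

- **Failed step:** the first grasp of the template missed because the fingers had not finished closing before the lift. The template did not move, and the second try held.
- **Disagreement:** the cameras differ by 2–4 mm on where the board and stand are. I placed parts using the wrist camera. The top-camera positions above agree with the targets to about 3 mm, which is about the size of that difference.

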